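# Load a spool onto the leaning spindle of a wire pay-off stand

### The job

Load the wire pay-off stand: lift the guide bar straight up out of its two open brackets, keeping it level, and lay it on the mat clear of the stand, where it stays until the wire is threaded. Then fit the wide spool with the four-spoked flanges onto the leaning spindle, turn it gently until it drops over the hidden driving pin and sits fully home on the turntable, and let go. Do not force or drop anything, and leave the other things on the bench where they are.

Things in the scene. Friction and masses are not known exactly. Their poses are not given: they have to be found in the camera images.
- stand: Wire pay-off stand, fixed: base plate 170 x 290 x 8 mm; on it a dark wedge housing (x -62 to 55 mm, y +-55 mm), its top sloping up from 21 mm at the front to 88 mm at the back. Two posts for the guide bar stand beside it. Origin: centre of its underside, on the mat (2 mm thick); z up, x to its back, y along the guide bar. The mat is free up to 70 mm in front (-x) of the base plate.
- slot_left (a point): Middle of the slot floor of the +y post: x -26, y 128, z 145 mm in the stand's frame. Both posts are flat aluminium, 30 mm wide in x, 8 mm thick, with 248 mm clear between them, and end in an open-topped U bracket: slot 14 mm wide in x, prongs 25 mm higher than its floor.
- slot_right (a point): The same point on the -y post (x -26, y -128, z 145 mm in the stand's frame).
- spindle: Fixed steel spindle of the stand, 11 mm in diameter, 52 mm long above the turntable, the last 9 mm a cone (tip 4 mm). Origin: centre of the turntable's upper face, 68 mm above the stand's origin (x = y = 0 there). z points up along the spindle, which leans 30 deg from vertical to the stand's front (-x of the stand); its y is the stand's y. It does not turn.
- spindle_tip (a point): Tip of the spindle, 52 mm along its z; about 113 mm above the stand's origin, 37 mm below the guide bar's axis as it rests in the brackets.
- turntable_face (a point): Centre of the turntable, a steel disc of 42 mm diameter, its face 10 mm over the sloping housing, held by a stiff brake (0.3 N m). On it, 17.5 mm from the axis, stands the driving pin: 5 mm diameter, 8 mm high, flat top. The pin's angle differs each time and is not reported: find it by feel. A spool on the pin stops about 8 mm short of home, and can drop when turned.
- spool: The spool to load, wound with grey wire: a squat cylinder 34 mm high; black plastic flanges 58 mm in diameter, 3 mm thick; winding 57 mm in diameter; 0.2 to 0.42 kg; bore 14 mm right through. Origin: its centre; z along its axis. It starts lying flat on the mat, z up, origin 17 mm above the mat; both ends are alike. Home: flange flat on the turntable, centre 17 mm up the spindle.
- spool_window (a point): Middle of one of the spool's four windows, 17.5 mm from its axis. Between hub (20 mm) and rim (44 mm) each flange has four spokes, 17 mm wide, along the spool's +-x and +-y; the four open windows between them, on its diagonals, run right through. The driving pin goes up into any window, with about 5 deg of play either way.
- guide_bar: Guide bar lying level in the two brackets above the spindle: steel rod 10 mm in diameter; in its middle a black sleeve 16 mm in diameter, 60 mm long (grip here); at each end a square head 20 x 20 x 12 mm that keeps it from rolling; 294 mm long, 0.15 to 0.3 kg. Origin: its middle; y along it. Axis 150 mm above the stand's origin in the brackets, 10 mm above the mat when laid down.
- bar_end_left (a point): Centre of the guide bar's square head at its +y end, 141 mm from the middle, outside the bracket.
- bar_end_right (a point): Centre of the guide bar's square head at its -y end, 141 mm from the middle, outside the bracket.
- slim_spool: Bystander, leave alone: a narrow spool standing upright, 40 mm in diameter and 56 mm high, closed flanges with a small hole. Origin: centre of its underside.
- tape_roll: Bystander, leave alone: a flat roll of amber tape lying on the mat, 64 mm in diameter, 19 mm high, with a 40 mm hole. Origin: centre of its underside.
- flux_jar: Bystander, leave alone: a closed white jar with a black cap, 52 mm in diameter and 52 mm high. Origin: centre of its underside.
- tip_tin: Bystander, leave alone: a low round brass tin, 44 mm in diameter and 26 mm high. Origin: centre of its underside.
- cleaner_bottle: Bystander, leave alone: a small bottle, 38 mm in diameter and 58 mm high. Origin: centre of its underside.

How it is judged (in metres and radians):
On the way, in this order (a step that is already met when the one before it is completed fails the run):
1. the guide bar is lifted level, clear above both U brackets (z of each of bar_end_left, bar_end_right in the frame of stand above 0.178 m), for 0.05 s.
2. the guide bar lies flat on the mat, let go and at rest (height (world z) of each of bar_end_left, bar_end_right below 0.018 m and contact force between guide_bar and the fingers below 0.1 N and linear speed of guide_bar below 0.02 m/s), for 0.2 s.
At the end, for the whole second after the job is handed in: Spool home: its centre 14 to 19.5 mm up the spindle from the turntable face, within 4 mm of its axis, aligned within 0.09 rad; guide bar flat on the mat (both heads' centres under 18 mm above the table top); both at rest and let go (all of step 2 and z of spool in the frame of spindle between 0.014 and 0.0195 m and x of spool in the frame of spindle between -0.004 and 0.004 m and y of spool in the frame of spindle between -0.004 and 0.004 m and angle between the z axis of spool and the z axis of spindle, either way round below 0.09 rad and linear speed of spool below 0.02 m/s and angular speed of spool below 0.2 rad/s and contact force between spool and the fingers below 0.1 N); the robot touches nothing.
It fails at once if the guide bar is tipped more than 15 deg off level (one end lifted or lowered first) (angle between guide_bar's own y axis and vertical below 1.31 rad or angle between guide_bar's own y axis and vertical above 1.83 rad).
It fails at once if the guide bar or the spool is dropped (falls touching nothing, faster than 0.35 m/s) ((contact force between guide_bar and anything else below 0.02 N and linear speed of guide_bar above 0.35 m/s) or (contact force between spool and anything else below 0.02 N and linear speed of spool above 0.35 m/s)).
It fails at once if the spool is forced down or sideways on the stand with more than 80 N (contact force between spool and stand above 80 N).
It fails at once if a bystander (narrow spool, tape roll, flux jar, tin, bottle) is moved more than 25 mm (distance of any of slim_spool, tape_roll, flux_jar, tip_tin, cleaner_bottle from where it was at the start of the episode above 0.025 m).
It also fails if it takes over 67 s, if anything falls off the work surface, if the arm or the gripper's body presses on something with over 40 N, if the wrist force passes 120 N, or if a joint passes its speed limit or range.

### The arm

A 6-joint arm with a two-finger parallel gripper is mounted at the origin on the work surface. World frame = base frame: x ahead of the robot, y to its left, z up, the work surface at z = 0. Lengths are in m, angles in degrees, forces in N, time in s.
With the tool pointing down it reaches from about 0.4 to 0.825 m from the base axis. Payload 7 kg.
Tool frame: the origin (TCP) lies at the very end of the fingers, on their centre line; the grasp point (between the pads) lies 19 mm behind it; z points along the fingers, y is the line along which they close (so a half turn about z gives the same grasp; the last joint's range is limited). The gripper opens to 88 mm and grips with 3 to 60 N. Pads are 19 mm wide; open, the fingers measure 130 mm over their backs; the gripper's body (78 mm by 193 mm) begins 47 mm behind the grasp point.
Start: joints at [-52.535, 20.546, 0.682, 0, -70.136, -16.507], TCP at [0.241, -0.63, 0.227] pointing down, gripper open.
Joint ranges: [-176.03, 176.03], [-82.01, 121.73], [-58.28, 71.71], [-173.87, 95.51], [-174.79, -0.11], [-173.66, 173.66]. Speed limits (degrees/s): [136.94, 136.94, 172.46, 180, 180, 180].

### API

Orientations are given as [roll, pitch, yaw] about the fixed x, y, z axes, in that order (R = Rz(yaw) Ry(pitch) Rx(roll)).
In Python, from plant import get_obs, snapshot, camera_params, close_job, boxes_of, cut_out, landmark_of gives the robot as it stands.
- The arm moves only by the shell command python3 -m inch 'ROWS' [OPENING]. ROWS is text: rows parted by semicolons, each of 6 numbers parted by spaces: the shift along the tool's x, y, z in units of 30 cm (1.0 is 30 cm), then the turn, a rotation vector about the tool's x, y, z in units of pi rad (1.0 is pi rad). A call has 1 to 10 rows; each row is the pose to reach, as a shift and turn from the pose commanded when the call began, along the tool's axes at that moment, turning the shorter way round; what a row does not reach only later rows make up. A row lasts 1/12 s, in which the tool goes at most 41.7 mm and 7.16 degrees, less where a joint would pass 70% of its speed; a pose out of reach is approached as far as the arm can. A call with a number of a shift or a turn outside -1 to 1 is refused whole. A call with a gripper value outside its range is refused whole. OPENING is the closure, from -1 (fully open) to 1 (shut), set as the call begins (- or left out, the last holds). The fingers move at their own pace and stop on an object; the grip force is fixed at half the most. Time passes only in rows, so rows that repeat a pose let the fingers close. It gives the time, the measured TCP pose, the force, the opening and the grip force at its end, in the units of the state.
- get_obs(): the state, without advancing time (a new reading comes with each control period).
- snapshot(name): name is "side" or "top" or "wrist"; returns the picture (480x640x3 uint8, red, green, blue); there is no depth.
- camera_params(name): a dict with "mtx" (3x3 intrinsics, pixels), "rvec" (rotation vector, rad) and "tvec" (3), from world to camera coordinates, as OpenCV has them. Camera axes: x right, y down, z forward; pixel columns grow to the right and rows downward; lengths in m; the calibration is good to about 2 mm. A picture is of the moment at which its call begins: read the wrist's pose just before it. camera_params takes no time and is no camera call; for the wrist camera it gives the pose at the moment of the call.
- close_job(): hands the job in; it is judged then, once.
Trained networks look in the newest picture that a camera, given by its name, has taken for a name from the list of things; names that differ only in an ending like _2 or _b are one class to them, and where a whole thing is asked for, a point or a joint stands for the part that bears it (a point fixed in the world has none). Each returns a list of dicts, best first, with "p" (0 to 1); they miss things now and then, are a little off and sometimes report something else, mostly with a low value. They report only what shows in the picture. A call takes as long as a camera call.
- boxes_of(camera, thing): "rect" ([left, top, width, height] in pixels, round what is visible of it).
- cut_out(camera, thing): "pixels" (480x640 bool, what is visible of it) and "rect" ([left, top, width, height] in pixels, round what is visible of it).
- landmark_of(camera, thing): "uv" ([column, row] in pixels: a listed point, or the origin of a listed thing).
The state is a dict: "clock": time; "joint_pos": joint angles; "qvel": joint speeds; "tau": joint torques, N m; "tool_pos": TCP position; "orientation": TCP orientation; "force": force on the tool from outside, world axes, zero at the start; "moment": the same for the moment, N m; "opening": finger opening in m; "gripper_force": force on a finger pad.
Only numpy, scipy, OpenCV 4.12 (cv2) and the standard library are available. Lean on these libraries where they do the work, as an engineer would, in place of code of your own. Each camera call takes 0.05 s, during which the arm holds its last target. There are 200 camera calls.

## Working session

There is one attempt and no reset: what is moved stays moved. The work goes in short steps, Python scripts to look and compute and a shell command to move; the robot and the scene stay as the last step left them, time stands still between calls to the robot, and variables do not carry over. Pictures are saved under pics/ and viewed, at most 10 in all, crops included, and the job is handed in when it is done.

```bash
ls; mkdir -p pics
cat > h.py <<'E'
import numpy as np,cv2
from plant import *
from scipy.spatial.transform import Rotation as R
def cam(n):
    c=camera_params(n); Rm=cv2.Rodrigues(np.array(c["rvec"],float))[0]; return np.array(c["mtx"],float),Rm,np.array(c["tvec"],float).ravel()
def proj(n,P):
    K,Rm,t=cam(n); return cv2.projectPoints(np.atleast_2d(np.array(P,float)),cv2.Rodrigues(Rm)[0],t,K,None)[0].reshape(-1,2)
def ray(n,uv):
    K,Rm,t=cam(n); d=Rm.T@np.linalg.solve(K,[uv[0],uv[1],1]); return -Rm.T@t,d
def atz(n,uv,z):
    o,d=ray(n,uv); return o+d*(z-o[2])/d[2]
def tri(l):
    A=np.zeros((3,3));b=np.zeros(3)
    for n,uv in l:
        o,d=ray(n,uv);d=d/np.linalg.norm(d);M=np.eye(3)-np.outer(d,d);A+=M;b+=M@o
    return np.linalg.solve(A,b)
def tool():
    o=get_obs(); return np.array(o["tool_pos"]),R.from_euler("xyz",o["orientation"],degrees=True)
def togo(p,Rg):
    "row from current pose to world TCP p, rotation Rg"
    q,Rc=tool(); s=Rc.inv().apply(np.array(p)-q)/.3; r=(Rc.inv()*Rg).as_rotvec()/np.pi
    return np.round(s,4),np.round(r,4)
E
python3 - <<'E'
from h import *
np.set_printoptions(precision=4,suppress=True)
print(get_obs())
ims=[]
for n in ["top","side"]:
    im=snapshot(n); cv2.imwrite(f"pics/{n}0.png",im[:,:,::-1])
    for k in ["slot_left","slot_right","spindle_tip","spindle","stand","spool","spool_window","guide_bar","bar_end_left","bar_end_right","slim_spool","tape_roll","flux_jar","tip_tin","cleaner_bottle"]:
        l=landmark_of(n,k); print(n,k,[(np.round(x["uv"],1),round(x["p"],2)) for x in l[:4]])
E
```

```text
pics
{'clock': 0.0, 'joint_pos': array([-52.5359,  20.5916,   0.6314,  -0.0204, -70.137 , -16.5059]), 'qvel': array([-0.0771, -0.0307,  0.0251, -0.0711, -0.0049,  0.0257]), 'tau': array([ -0.0038, -58.2713,  29.3045,   6.9967,   0.0069,  -0.0002]), 'tool_pos': array([ 0.2412, -0.6299,  0.2256]), 'orientation': array([ 179.9014,   -0.0092, -159.0487]), 'force': array([-0.1682,  0.6748,  0.1212]), 'moment': array([ 0.0405,  0.039 , -0.0517]), 'gripper_force': 0.0, 'opening': 0.08755769548919694}
top slot_left [(array([303. , 232.1]), 0.77)]
top slot_right [(array([416.2, 223.7]), 0.63)]
top spindle_tip [(array([355.2, 228.2]), 0.62)]
top spindle [(array([355.7, 223. ]), 0.56), (array([355.4, 229.4]), 0.31)]
top stand [(array([350.8, 230.2]), 0.73), (array([180.4, 227.3]), 0.53)]
top spool [(array([171.9, 227.2]), 0.63), (array([353.2, 223.6]), 0.47)]
top spool_window [(array([180.5, 226.1]), 0.87), (array([295.2, 229.4]), 0.7)]
top guide_bar [(array([357.8, 224.6]), 0.84), (array([293.1, 233.3]), 0.24)]
top bar_end_left [(array([294.8, 231.3]), 0.92)]
top bar_end_right [(array([424.3, 
[... 416 characters left out ...]
[304. , 222.9]), 0.62)]
side stand [(array([304.2, 243.5]), 0.97)]
side spool [(array([262.3, 349.6]), 0.72), (array([310.6, 207.1]), 0.39), (array([305. , 225.4]), 0.15)]
side spool_window [(array([338. , 348.7]), 0.64), (array([259. , 343.9]), 0.58)]
side guide_bar [(array([315.5, 198.7]), 0.83), (array([304. , 222.2]), 0.67)]
side bar_end_left [(array([306.6, 226.2]), 0.87)]
side bar_end_right [(array([320.3, 173.5]), 0.76)]
side slim_spool [(array([339.8, 352.9]), 0.69)]
side tape_roll [(array([373.4, 205.7]), 0.63)]
side flux_jar [(array([328.1, 194.2]), 0.59), (array([320.8, 179.8]), 0.15)]
side tip_tin [(array([283.2, 383.2]), 0.87)]
side cleaner_bottle [(array([355.5, 181.7]), 0.52)]
```

Run:
```python
from h import *
np.set_printoptions(precision=4,suppress=True)
a=cv2.imread("pics/top0.png");b=cv2.imread("pics/side0.png")
c=np.hstack([cv2.resize(a[160:360,100:500],(800,400)) ]);cv2.imwrite("pics/c0.png",cv2.resize(a[180:330,120:500],(800,316)))
cv2.imwrite("pics/v0.png",np.vstack([cv2.resize(a[190:320,120:500],(760,260)),cv2.resize(b[150:400,200:440],(760,792))[::1][:330]*0+cv2.resize(b[150:400,200:440],(317,330)).repeat(1,0) if 0 else cv2.copyMakeBorder(cv2.resize(b[150:400,180:440],(343,330)),0,0,0,417,cv2.BORDER_CONSTANT)]))
for k,u,v in [("L",(294.8,231.3),(306.6,226.2)),("R",(424.3,222.9),(320.3,173.5)),("sL",(303,232.1),(306.7,221.3)),("sR",(416.2,223.7),(317.7,180.4)),("bar",(357.8,224.6),(315.5,198.7)),("tip",(355.2,228.2),(310,210.4)),("spool",(171.9,227.2),(262.3,349.6)),("stand",(350.8,230.2),(304.2,243.5)),("slim",(192.6,290.8),(339.8,352.9)),("tape",(450.8,298.4),(373.4,205.7)),("jar",(468.2,223.7),(328.1,194.2)),("tin",(148.6,255.9),(283.2,383.2))]:
    print(k,tri([("top",u),("side",v)]), atz("top",u,.02))
print("bottle",atz("side",(355.5,181.7),.03), [cam(n)[1].T@-cam(n)[2] for n in("top","side")])
```

```text
L [0.5382 0.0655 0.1467] [0.5606 0.0748 0.02  ]
R [ 0.5602 -0.2194  0.1432] [ 0.5797 -0.2434  0.02  ]
sL [0.539  0.0477 0.1492] [0.5585 0.0546 0.02  ]
sR [ 0.5629 -0.204   0.1283] [ 0.5778 -0.2236  0.02  ]
bar [ 0.5496 -0.0738  0.1449] [ 0.5764 -0.0804  0.02  ]
tip [ 0.5558 -0.0688  0.1091] [ 0.5675 -0.0739  0.02  ]
spool [0.5671 0.377  0.0274] [0.5726 0.3803 0.02  ]
stand [ 0.5707 -0.063   0.0024] [ 0.5626 -0.063   0.02  ]
slim [0.4098 0.328  0.0003] [0.4154 0.3233 0.02  ]
tape [ 0.4048 -0.3038  0.0038] [ 0.3955 -0.3009  0.02  ]
jar [ 0.574  -0.3572 -0.0021] [ 0.5771 -0.3504  0.02  ]
tin [0.5016 0.4402 0.0063] [0.5013 0.4353 0.02  ]
bottle [ 0.4853 -0.3976  0.03  ] [array([ 0.3722, -0.0105,  1.223 ]), array([0.25  , 1.2059, 0.9039])]
```

View pics/v0.png

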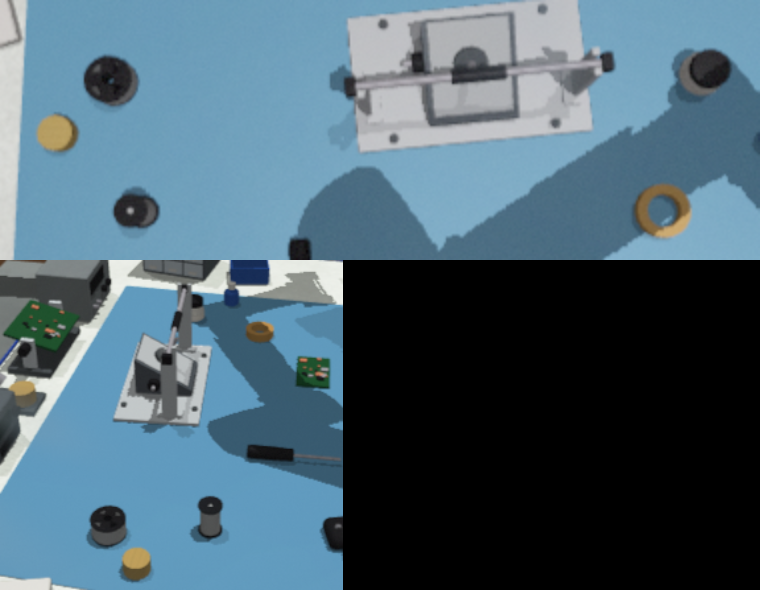

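Top view: the stand is in the centre with the bar sleeve at about (480,73) in the crop. The four-spoke spool is at (108,80), tin at (57,133), slim spool at (135,210), jar at (705,70) and tape at (663,210). They match the network detections. Next I'll fit the stand pose.

```bash
cat >> h.py <<'E'
from scipy.optimize import least_squares
def fitstand(obs):
    def f(q):
        Rm=R.from_euler("z",q[2])
        return np.concatenate([(proj(n,Rm.apply(np.array(P)/1000)+[q[0],q[1],.002])-uv).ravel() for n,P,uv in obs])
    s=least_squares(f,[.57,-.07,.07],loss="soft_l1"); return s.x,f(s.x)
E
python3 - <<'E'
from h import *
np.set_printoptions(precision=4,suppress=True)
o=[((-26,141,150),(294.8,231.3),(306.6,226.2)),((-26,-141,150),(424.3,222.9),(320.3,173.5)),((-26,128,145),(303,232.1),(306.7,221.3)),((-26,-128,145),(416.2,223.7),(317.7,180.4)),((-26,0,150),(357.8,224.6),(315.5,198.7)),((-26,0,113),(355.2,228.2),(310,210.4))]
obs=[("top",P,u) for P,u,v in o]+[("side",P,v) for P,u,v in o]
q,r=fitstand(obs);print(q,np.degrees(q[2]));print(r.reshape(-1,2))
S=R.from_euler("z",q[2]);b=S.apply([-.026,0,.150])+[q[0],q[1],.002];print("bar",b)
for yaw in(90,-90):
    Rg=R.from_euler("xyz",[180,0,np.degrees(q[2])+yaw],degrees=True)
    print(togo([b[0],b[1],.30],Rg))
E
```

```text
[ 0.5751 -0.0714  0.0763] 4.373438094023181
[[-0.7865  0.7032]
 [-1.8349 -1.3195]
 [-2.9466 -0.2265]
 [-0.0688 -1.2442]
 [ 0.3393  2.2   ]
 [ 2.0142  1.27  ]
 [-1.3085 -1.6166]
 [ 0.2657 -1.7785]
 [-0.5433  2.1679]
 [ 2.278  -5.0116]
 [-1.9816 -2.5889]
 [ 3.7568 -2.3317]]
bar [ 0.5491 -0.0734  0.152 ]
(array([-1.6219,  1.3667, -0.2448]), array([0.    , 0.    , 0.5921]))
(array([-1.6219,  1.3667, -0.2448]), array([-0.    ,  0.    , -0.4079]))
```

```bash
python3 -m inch '-0.9 0.76 -0.24 0 0 -0.22; -0.9 0.76 -0.24 0 0 -0.22; -0.9 0.76 -0.24 0 0 -0.22; -0.9 0.76 -0.24 0 0 -0.22; -0.9 0.76 -0.24 0 0 -0.22; -0.9 0.76 -0.24 0 0 -0.22; -0.9 0.76 -0.24 0 0 -0.22; -0.9 0.76 -0.24 0 0 -0.22; -0.9 0.76 -0.24 0 0 -0.22; -0.9 0.76 -0.24 0 0 -0.22' -1
python3 - <<'E'
from h import *
Rg=R.from_euler("xyz",[180,0,4.37-90],degrees=True)
print(togo([.5491,-.0734,.30],Rg))
E
```

```text
clock: 2.43
tool_pos: [0.4144, -0.3177, 0.3004]
orientation: [-179.8, 0.1, -119.2]
force: [0.8, -0.9, -0.6]
opening: 0.0876
gripper_force: 0.0
(array([-0.9299,  0.0057,  0.0024]), array([-0.0012,  0.    , -0.1866]))
```

```bash
python3 -m inch '-0.93 0.006 0.002 -0.001 0 -0.187; -0.93 0.006 0.002 -0.001 0 -0.187; -0.93 0.006 0.002 -0.001 0 -0.187; -0.93 0.006 0.002 -0.001 0 -0.187; -0.93 0.006 0.002 -0.001 0 -0.187; -0.93 0.006 0.002 -0.001 0 -0.187; -0.93 0.006 0.002 -0.001 0 -0.187; -0.93 0.006 0.002 -0.001 0 -0.187; -0.93 0.006 0.002 -0.001 0 -0.187; -0.93 0.006 0.002 -0.001 0 -0.187'
python3 - <<'E'
from h import *
np.set_printoptions(precision=4,suppress=True)
print(tool()[0])
im=snapshot("wrist");cv2.imwrite("pics/w1.png",im[:,:,::-1])
Z={"guide_bar":.152,"spindle_tip":.115,"spindle":.070,"bar_end_left":.152,"bar_end_right":.152,"slot_left":.147,"slot_right":.147}
for k in Z:
    for x in landmark_of("wrist",k)[:2]: print(k,x["uv"],round(x["p"],2),atz("wrist",x["uv"],Z[k]))
c=cut_out("wrist","guide_bar")[0]; m=c["pixels"]; ys,xs=np.nonzero(m); print(c["rect"],c["p"],len(xs))
im2=im.copy();im2[m]=im2[m]//2+[127,0,0]
cv2.imwrite("pics/w1m.png",im2[:,:,::-1])
E
```

```text
clock: 3.27
tool_pos: [0.5473, -0.0772, 0.2978]
orientation: [179.8, 0.0, -85.8]
force: [-0.5, -0.1, 0.3]
opening: 0.0877
gripper_force: 0.0
[ 0.5473 -0.0772  0.2978]
guide_bar [312.8, 222.9] 0.97 [ 0.5503 -0.0749  0.152 ]
spindle_tip [315.4, 215.5] 0.64 [ 0.5479 -0.0731  0.115 ]
spindle_tip [315.0, 73.1] 0.16 [ 0.5577 -0.2067  0.115 ]
spindle [292.5, 206.4] 0.77 [ 0.5744 -0.0709  0.07  ]
bar_end_left [318.3, 349.9] 0.81 [0.5354 0.061  0.152 ]
bar_end_right [312.6, 50.0] 0.75 [ 0.5605 -0.2178  0.152 ]
slot_left [319.8, 341.3] 0.85 [0.5344 0.0543 0.147 ]
[299.2, 41.7, 28.2, 321.0] 0.58 3987
```

View pics/w1m.png

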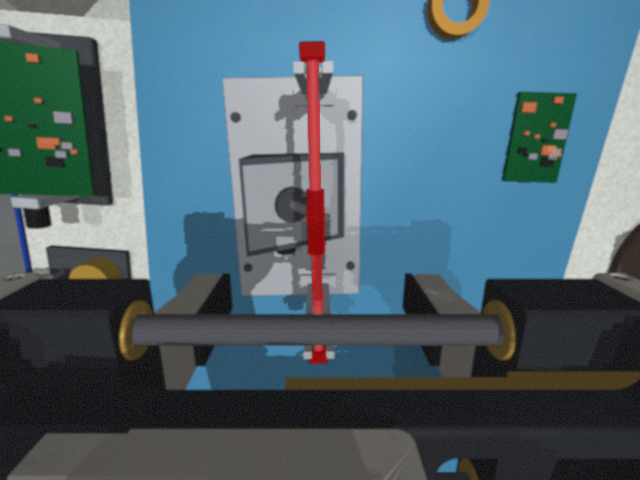

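The mask covers the bar from (313,45) to (318,357), with the sleeve centre near (316,222). The stand is where the fit puts it.

Run:
```python
from h import *
m=cut_out("wrist","guide_bar")[0]["pixels"]; ys,xs=np.nonzero(m)
P=np.array([atz("wrist",(np.mean(xs[ys==y]),y),.152) for y in range(70,300,4) if (ys==y).any()])
f=np.polyfit(P[:,1],P[:,0],1);print("yaw",np.degrees(-np.arctan(f[0])),"x at -.0745",np.polyval(f,-.0745))
yaw=np.degrees(-np.arctan(f[0]));x=np.polyval(f,-.0745)
print(togo([.5493,-.0745,.134],R.from_euler("xyz",[180,0,4.6-90],degrees=True)))
```

```text
yaw 5.253869455866179 x at -.0745 0.5481868788372144
(array([-0.0083, -0.0082,  0.5469]), array([ 0.0009,  0.0003, -0.0023]))
```

```bash
python3 -m inch '-0.008 -0.007 0.1 0.001 0 -0.004; -0.008 -0.007 0.2 0.001 0 -0.004; -0.008 -0.007 0.3 0.001 0 -0.004; -0.008 -0.007 0.4 0.001 0 -0.004; -0.008 -0.007 0.47 0.001 0 -0.004; -0.008 -0.007 0.52 0.001 0 -0.004; -0.008 -0.007 0.547 0.001 0 -0.004; -0.008 -0.007 0.547 0.001 0 -0.004; -0.008 -0.007 0.547 0.001 0 -0.004; -0.008 -0.007 0.547 0.001 0 -0.004' && python3 -m inch '0 0 0 0 0 0; 0 0 0 0 0 0; 0 0 0 0 0 0; 0 0 0 0 0 0; 0 0 0 0 0 0; 0 0 0 0 0 0; 0 0 0 0 0 0; 0 0 0 0 0 0; 0 0 0 0 0 0; 0 0 0 0 0 0' 1
```

```text
clock: 4.6
tool_pos: [0.5499, -0.0743, 0.1351]
orientation: [-179.9, 0.0, -85.0]
force: [0.2, -0.6, -0.2]
opening: 0.0875
gripper_force: 0.0
clock: 5.43
tool_pos: [0.549, -0.0743, 0.1338]
orientation: [-180.0, 0.1, -85.1]
force: [0.1, -0.1, 0.4]
opening: 0.0265
gripper_force: 0.0
```

Gripper still closing; a few more rows, then lift slowly.

```bash
python3 -m inch '0 0 0 0 0 0; 0 0 0 0 0 0; 0 0 0 0 0 0; 0 0 0 0 0 0; 0 0 0 0 0 0; 0 0 0 0 0 0' && python3 -m inch '0 0 -0.01 0 0 0; 0 0 -0.03 0 0 0; 0 0 -0.06 0 0 0; 0 0 -0.09 0 0 0; 0 0 -0.12 0 0 0; 0 0 -0.15 0 0 0; 0 0 -0.18 0 0 0; 0 0 -0.2 0 0 0; 0 0 -0.2 0 0 0; 0 0 -0.2 0 0 0'
```

```text
clock: 5.93
tool_pos: [0.549, -0.0743, 0.1339]
orientation: [-180.0, 0.1, -85.1]
force: [0.4, -0.5, -0.6]
opening: 0.0153
gripper_force: 30.0
clock: 6.77
tool_pos: [0.5491, -0.0743, 0.1942]
orientation: [-179.9, 0.1, -85.1]
force: [0.2, -0.4, -3.0]
opening: 0.015
gripper_force: 30.0
```

The grasp is too deep: the bar axis ends up 10 mm over the mat, while my fingertips are 19 mm below it. I'll set the bar back in the slots and re-grip it nearer the tips.

```bash
python3 -m inch '0 0 0.03 0 0 0; 0 0 0.06 0 0 0; 0 0 0.09 0 0 0; 0 0 0.12 0 0 0; 0 0 0.15 0 0 0; 0 0 0.175 0 0 0; 0 0 0.19 0 0 0; 0 0 0.197 0 0 0; 0 0 0.2 0 0 0; 0 0 0.2 0 0 0' && python3 -m inch '0 0 0 0 0 0; 0 0 0 0 0 0; 0 0 0 0 0 0; 0 0 0 0 0 0; 0 0 -0.01 0 0 0; 0 0 -0.025 0 0 0; 0 0 -0.039 0 0 0; 0 0 -0.039 0 0 0' -0.4
```

```text
clock: 7.6
tool_pos: [0.5491, -0.0743, 0.1341]
orientation: [-180.0, 0.0, -85.1]
force: [0.7, 0.1, -2.4]
opening: 0.0151
gripper_force: 30.0
clock: 8.27
tool_pos: [0.5497, -0.0743, 0.1469]
orientation: [-179.9, 0.0, -85.0]
force: [-0.4, -0.8, -0.2]
opening: 0.0598
gripper_force: 0.0
```

```bash
python3 -m inch '0 0 0 0 0 0; 0 0 0 0 0 0; 0 0 0 0 0 0; 0 0 0 0 0 0; 0 0 0 0 0 0; 0 0 0 0 0 0; 0 0 0 0 0 0; 0 0 0 0 0 0; 0 0 0 0 0 0; 0 0 0 0 0 0' 1; python3 -m inch '0 0 0 0 0 0; 0 0 0 0 0 0'
```

```text
clock: 9.1
tool_pos: [0.549, -0.0743, 0.1456]
orientation: [-180.0, 0.1, -85.1]
force: [0.7, -0.2, 0.6]
opening: 0.015
gripper_force: 30.0
clock: 9.27
tool_pos: [0.549, -0.0743, 0.1456]
orientation: [-180.0, 0.1, -85.1]
force: [0.3, -0.2, 0.5]
opening: 0.0147
gripper_force: 30.0
```

```bash
python3 -m inch '0 0 -0.01 0 0 0; 0 0 -0.03 0 0 0; 0 0 -0.06 0 0 0; 0 0 -0.09 0 0 0; 0 0 -0.12 0 0 0; 0 0 -0.15 0 0 0; 0 0 -0.18 0 0 0; 0 0 -0.2 0 0 0; 0 0 -0.2 0 0 0; 0 0 -0.2 0 0 0'
python3 - <<'E'
from h import *
np.set_printoptions(precision=4,suppress=True)
U={}
for n in("top","side"):
    im=snapshot(n)
    for k in("guide_bar","bar_end_left","bar_end_right"): U[n,k]=landmark_of(n,k)[:1]
for k in("guide_bar","bar_end_left","bar_end_right"):
    l=[(n,U[n,k][0]["uv"]) for n in("top","side") if U[n,k]]
    print(k,l,tri(l) if len(l)>1 else "")
S=R.from_euler("z",5,degrees=True)
for z in(.205,.08):
    print(togo(S.apply([-.139-.0,0,0])+[.5749,-.0722,z],R.from_euler("xyz",[180,0,-85],degrees=True)))
E
```

```text
clock: 10.1
tool_pos: [0.549, -0.0743, 0.2059]
orientation: [-180.0, 0.1, -85.1]
force: [-0.2, -0.5, -3.6]
opening: 0.015
gripper_force: 30.0
guide_bar [('top', [181.2, 225.4]), ('side', [304.9, 224.0])] [0.5092 0.2708 0.2904]
bar_end_left [('top', [291.6, 225.8]), ('side', [302.5, 207.5])] [0.5438 0.0687 0.2011]
bar_end_right [('top', [427.9, 216.3])] 
(array([0.0007, 0.3762, 0.0009]), array([ 0.0001,  0.0003, -0.0003]))
(array([0.001 , 0.376 , 0.4176]), array([ 0.0001,  0.0003, -0.0003]))
```

```bash
python3 -m inch '0 0.04 0 0 0 0; 0 0.1 0 0 0 0; 0 0.18 0 0 0 0; 0 0.26 0 0 0 0; 0 0.33 0 0 0 0; 0 0.376 0 0 0 0; 0 0.376 0 0 0 0; 0 0.376 0.05 0 0 0; 0 0.376 0.13 0 0 0; 0 0.376 0.22 0 0 0' && python3 -m inch '0 0 0.08 0 0 0; 0 0 0.16 0 0 0; 0 0 0.24 0 0 0; 0 0 0.32 0 0 0; 0 0 0.37 0 0 0; 0 0 0.41 0 0 0; 0 0 0.42 0 0 0; 0 0 0.42 0 0 0; 0 0 0.42 0 0 0; 0 0 0.42 0 0 0'
```

```text
clock: 11.33
tool_pos: [0.4382, -0.0837, 0.1403]
orientation: [-179.7, 0.1, -85.0]
force: [0.1, 0.0, -3.7]
opening: 0.0153
gripper_force: 30.0
clock: 12.17
tool_pos: [0.4376, -0.0837, 0.0144]
orientation: [-179.9, 0.1, -85.0]
force: [-1.1, 0.5, -3.7]
opening: 0.0152
gripper_force: 30.0
```

```bash
python3 -m inch '0 0 0.004 0 0 0; 0 0 0.008 0 0 0; 0 0 0.012 0 0 0; 0 0 0.016 0 0 0; 0 0 0.02 0 0 0; 0 0 0.022 0 0 0; 0 0 0.024 0 0 0; 0 0 0.024 0 0 0; 0 0 0.024 0 0 0'
```

```text
clock: 12.92
tool_pos: [0.4366, -0.0839, 0.0063]
orientation: [-180.0, 0.0, -85.1]
force: [-0.3, 0.8, -2.6]
opening: 0.0157
gripper_force: 30.0
```

```bash
python3 -m inch '0 0 0.002 0 0 0; 0 0 0.004 0 0 0; 0 0 0.006 0 0 0; 0 0 0.006 0 0 0'
```

```text
clock: 13.25
tool_pos: [0.4368, -0.0839, 0.0055]
orientation: [-180.0, 0.0, -85.0]
force: [-3.6, 2.7, 14.4]
opening: 0.0151
gripper_force: 30.0
```

```bash
python3 -m inch '0 0 0 0 0 0; 0 0 0 0 0 0; 0 0 0 0 0 0; 0 0 0 0 0 0; 0 0 0 0 0 0; 0 0 -0.03 0 0 0; 0 0 -0.08 0 0 0; 0 0 -0.16 0 0 0; 0 0 -0.28 0 0 0; 0 0 -0.4 0 0 0' -0.2
python3 - <<'E'
from h import *
np.set_printoptions(precision=4,suppress=True)
im=snapshot("wrist");cv2.imwrite("pics/w2.png",im[:,:,::-1])
for k in("guide_bar","bar_end_left","bar_end_right"):
    for x in landmark_of("wrist",k)[:1]: print(k,x,atz("wrist",x["uv"],.012))
im=snapshot("top")
for k,z in(("guide_bar",.012),("bar_end_left",.012),("bar_end_right",.012),("spool",.019),("spool_window",.036)):
    for x in landmark_of("top",k)[:4]: print(k,x,atz("top",x["uv"],z))
for x in boxes_of("top","spool")[:2]: print(x)
E
```

```text
clock: 14.08
tool_pos: [0.4356, -0.0843, 0.1252]
orientation: [179.9, 0.0, -85.1]
force: [1.9, -0.7, 0.2]
opening: 0.0524
gripper_force: 0.0
guide_bar {'uv': [312.9, 231.5], 'p': 0.76} [ 0.4445 -0.0805  0.012 ]
bar_end_left {'uv': [315.3, 373.0], 'p': 0.61} [0.4286 0.0591 0.012 ]
bar_end_right {'uv': [315.7, 40.2], 'p': 0.83} [ 0.4504 -0.2232  0.012 ]
bar_end_right {'uv': [417.1, 278.5], 'p': 0.52} [ 0.4439 -0.2232  0.012 ]
spool {'uv': [173.3, 225.7], 'p': 0.64} [0.5765 0.3773 0.019 ]
spool_window {'uv': [180.9, 225.3], 'p': 0.65} [0.5745 0.3531 0.036 ]
{'rect': [158.5, 216.3, 31.4, 26.8], 'p': 0.68}
```

Run:
```python
from h import *
print(np.round(get_obs()["joint_pos"],1))
for y in(0,180): print(togo([.53,.377,.26],R.from_euler("xyz",[180,0,y],degrees=True)))
```

```text
[ 14.6   4.3 -35.5  -0.1 -50.3  -9.6]
(array([-1.5047, -0.4433, -0.4543]), array([ 3.000e-04,  6.000e-04, -4.726e-01]))
(array([-1.5047, -0.4433, -0.4543]), array([ 6.000e-04, -3.000e-04,  5.274e-01]))
```

```bash
python3 -m inch '0 0 -0.14 0 0 0; 0 0 -0.28 0 0 -0.04; 0 0 -0.42 0 0 -0.08; -0.1 0 -0.52 0 0 -0.12; -0.2 -0.04 -0.52 0 0 -0.16; -0.33 -0.08 -0.52 0 0 -0.2; -0.46 -0.12 -0.52 0 0 -0.24; -0.6 -0.16 -0.52 0 0 -0.28; -0.73 -0.2 -0.52 0 0 -0.32; -0.86 -0.24 -0.52 0 0 -0.36' -1
python3 - <<'E'
from h import *
print(togo([.54,.377,.24],R.from_euler("xyz",[180,0,0],degrees=True)))
E
```

```text
clock: 15.47
tool_pos: [0.4859, 0.1808, 0.2804]
orientation: [-180.0, 0.0, -20.2]
force: [1.4, -0.6, 0.8]
opening: 0.0877
gripper_force: 0.0
(array([-0.0568, -0.6759,  0.135 ]), array([-2.000e-04,  1.000e-04, -1.124e-01]))
```

```bash
python3 -m inch '-0.02 -0.13 0.02 0 0 -0.04; -0.03 -0.26 0.05 0 0 -0.08; -0.04 -0.39 0.08 0 0 -0.112; -0.05 -0.5 0.11 0 0 -0.112; -0.057 -0.6 0.135 0 0 -0.112; -0.057 -0.676 0.135 0 0 -0.112; -0.057 -0.676 0.135 0 0 -0.112; -0.057 -0.676 0.135 0 0 -0.112'
python3 - <<'E'
from h import *
np.set_printoptions(precision=4,suppress=True)
print(get_obs()["tool_pos"])
im=snapshot("wrist");
for k,z in(("spool",.019),("spool_window",.036),("tip_tin",.0),("slim_spool",0.)):
    for x in landmark_of("wrist",k)[:4]: print(k,x,atz("wrist",x["uv"],z))
c=cut_out("wrist","spool")[0];print(c["rect"],c["p"])
cv2.rectangle(im,(int(c["rect"][0]),int(c["rect"][1])),(int(c["rect"][0]+c["rect"][2]),int(c["rect"][1]+c["rect"][3])),(255,0,0),1)
cv2.imwrite("pics/w3.png",im[:,:,::-1])
E
```

```text
clock: 16.13
tool_pos: [0.5412, 0.3754, 0.2383]
orientation: [179.9, 0.1, -0.4]
force: [-0.9, 0.4, -0.5]
opening: 0.0875
gripper_force: 0.0
[0.5412 0.3754 0.2383]
spool {'uv': [318.8, 181.5], 'p': 0.6} [0.5654 0.3716 0.019 ]
spool_window {'uv': [330.9, 165.3], 'p': 0.9} [0.5847 0.3587 0.036 ]
tip_tin {'uv': [266.9, 233.0], 'p': 0.82} [0.5006 0.4353 0.    ]
tip_tin {'uv': [330.5, 167.2], 'p': 0.17} [0.5793 0.3578 0.    ]
slim_spool {'uv': [352.0, 305.1], 'p': 0.7} [0.4017 0.3294 0.    ]
[294.4, 153.3, 52.1, 58.2] 0.79
```

View pics/w3.png

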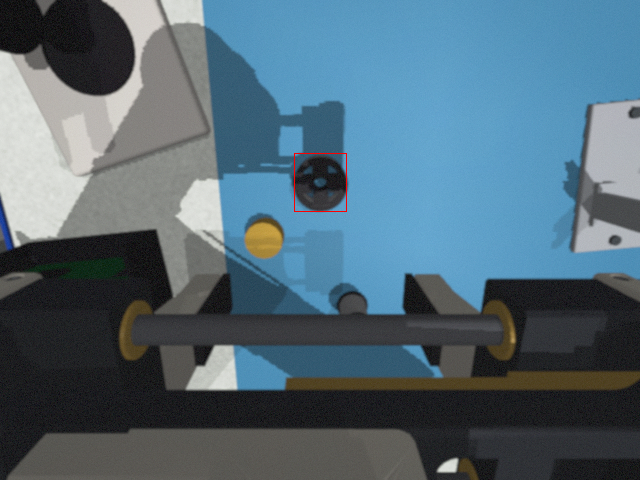

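Run:
```python
from h import *
np.set_printoptions(precision=4,suppress=True)
p=atz("wrist",(320.5,180.5),.036);print(p,proj("wrist",[p+[.029,0,0],p-[.029,0,0],p+[0,.029,0],p-[0,.029,0]]))
print(togo([p[0],p[1],.10],R.from_euler("xyz",[180,0,0],degrees=True)),tool()[0],get_obs()["joint_pos"])
```

```text
[0.5692 0.3699 0.036 ] [[320.3396 152.5002]
 [320.6532 207.24  ]
 [293.2236 180.7276]
 [347.7978 180.2723]]
(array([0.0924, 0.0133, 0.4707]), array([-0.0005, -0.0002, -0.0027])) [0.5414 0.3739 0.2412] [ 51.5616  18.4354  -0.4693  -0.0283 -70.9968  37.9671]
```

```bash
python3 -m inch '0.03 0.004 0.1 0 0 -0.003; 0.06 0.009 0.2 0 0 -0.003; 0.08 0.013 0.3 0 0 -0.003; 0.092 0.013 0.38 0 0 -0.003; 0.092 0.013 0.43 0 0 -0.003; 0.092 0.013 0.43 0 0 -0.003; 0.092 0.013 0.43 0 0 -0.003'
python3 - <<'E'
from h import *
np.set_printoptions(precision=4,suppress=True)
im=snapshot("wrist");cv2.imwrite("pics/w4.png",im[:,:,::-1])
c=cut_out("wrist","spool")[0];print(c["rect"],c["p"])
l,t,w,h=c["rect"];p=[.569,.370,.036]
print(proj("wrist",np.array([p]*5)+np.array([[0,0,0],[.029,0,0],[-.029,0,0],[0,.029,0],[0,-.029,0]])))
print(tool()[0], get_obs()["orientation"])
E
```

```text
clock: 17.02
tool_pos: [0.569, 0.37, 0.1115]
orientation: [180.0, 0.0, 0.1]
force: [0.4, -0.3, 0.7]
opening: 0.0877
gripper_force: 0.0
[274.9, 201.4, 77.0, 85.0] 0.96
[[318.2035 244.2786]
 [318.311  205.1154]
 [318.103  280.9054]
 [278.3395 244.1736]
 [358.094  244.3836]]
[0.5698 0.3712 0.1135] [-179.8526   -0.1248    0.1068]
```

View pics/w4.png

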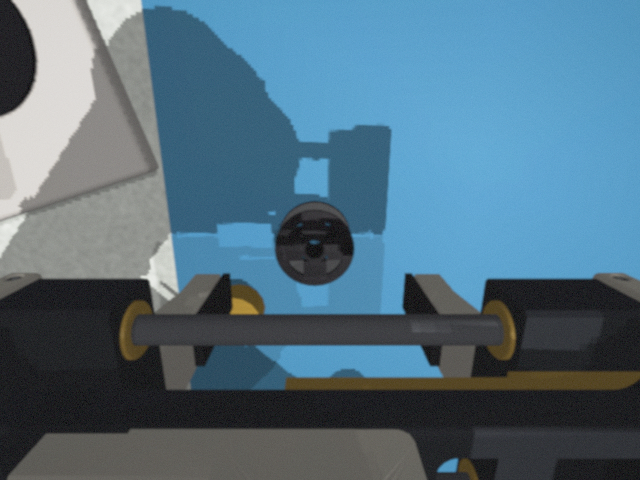

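Run:
```python
from h import *
im=cv2.imread("pics/w4.png");c=cv2.resize(im[190:300,260:370],None,fx=5.4,fy=5.4,interpolation=cv2.INTER_CUBIC)
c=cv2.convertScaleAbs(c,alpha=2.0)
cv2.imwrite("pics/w4c.png",c)
```

```text
(no output)
```

View pics/w4c.png

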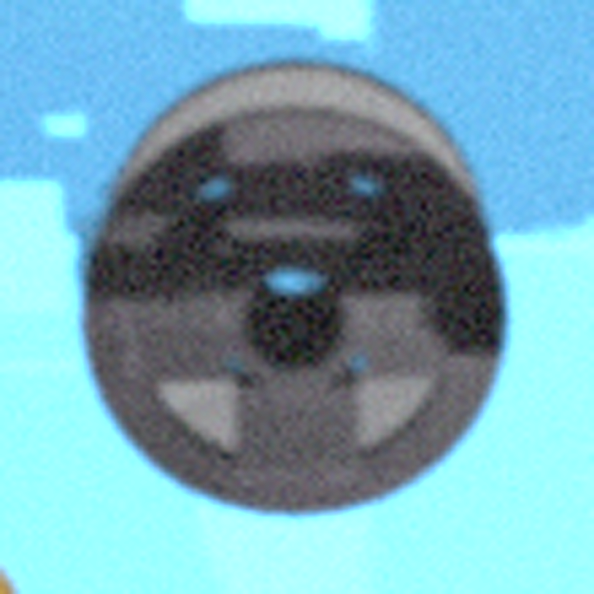

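The crop shows the top flange centred at crop (294,308), which is full-image (314.4, 247.3). The bore agrees, and the spokes lie nearly along the image axes.

Run:
```python
from h import *
p=atz("wrist",(314.4,247.5),.036);print(p)
print(togo([p[0],p[1],.009],R.from_euler("xyz",[180,0,0],degrees=True)))
```

```text
[0.56651714 0.37276757 0.036     ]
(array([-0.0116, -0.0045,  0.3482]), array([-0.0008, -0.0007,  0.0006]))
```

```bash
python3 -m inch '-0.009 -0.008 0.08 0 0 0; -0.009 -0.008 0.16 0 0 0; -0.009 -0.008 0.24 0 0 0; -0.009 -0.008 0.3 0 0 0; -0.009 -0.008 0.33 0 0 0; -0.009 -0.008 0.342 0 0 0; -0.009 -0.008 0.342 0 0 0; -0.009 -0.008 0.342 0 0 0' && python3 -m inch '0 0 0 0 0 0; 0 0 0 0 0 0; 0 0 0 0 0 0; 0 0 0 0 0 0; 0 0 0 0 0 0; 0 0 0 0 0 0; 0 0 0 0 0 0; 0 0 0 0 0 0; 0 0 0 0 0 0' 1
```

```text
clock: 17.78
tool_pos: [0.5671, 0.374, 0.0106]
orientation: [-179.9, -0.1, 0.1]
force: [0.3, 0.8, 0.6]
opening: 0.0875
gripper_force: 0.0
clock: 18.53
tool_pos: [0.5663, 0.3729, 0.0091]
orientation: [-180.0, -0.0, 0.1]
force: [-1.3, -3.0, 5.0]
opening: 0.057
gripper_force: 30.0
```

```bash
cat >> h.py <<'E'
SO=np.array([.5745,-.0710,.002]);YAW=4.7
def tgt(al,turn=0,dx=0,dy=0):
    S=R.from_euler("z",YAW,degrees=True); a=S.apply([-.5,0,.75**.5])
    p=SO+[0,0,.068]+a*al+S.apply([dx*.75**.5,dy,dx*.5])
    return p,S*R.from_euler("xyz",[180,-30,0],degrees=True)*R.from_euler("z",turn,degrees=True)
E
python3 -m inch '0 0 -0.02 0 0 0; 0 0 -0.06 0 0 0; 0 0 -0.14 0 0 0; 0 0 -0.24 0 0 0; 0 0 -0.36 0 0 0; 0 0 -0.48 0 0 0; 0 0 -0.6 0 0 0; 0 0 -0.72 0 0 0; 0 0 -0.84 0 0 0; 0 0 -0.96 0 0 0'
python3 - <<'E'
from h import *
p,Rg=tgt(.29);print(p,togo(p,Rg),np.round(get_obs()["joint_pos"],1))
E
```

```text
clock: 19.37
tool_pos: [0.5656, 0.3727, 0.2993]
orientation: [-179.9, 0.0, 0.1]
force: [0.2, 0.7, -5.0]
opening: 0.057
gripper_force: 30.0
[ 0.42998758 -0.08288108  0.32114737] (array([-0.4546,  1.5177, -0.0753]), array([ 0.0062,  0.1666, -0.0251])) [ 49.8  18.9   7.6  -0.1 -78.7  40.3]
```

```bash
python3 -m inch '-0.02 0.05 -0.06 0 0 0; -0.05 0.14 -0.09 0 0.01 0; -0.09 0.26 -0.09 0.001 0.03 -0.004; -0.13 0.38 -0.09 0.002 0.05 -0.008; -0.17 0.5 -0.09 0.003 0.07 -0.01; -0.21 0.62 -0.09 0.004 0.09 -0.014; -0.25 0.74 -0.09 0.005 0.11 -0.018; -0.29 0.86 -0.09 0.005 0.13 -0.02; -0.32 0.96 -0.09 0.006 0.15 -0.023; -0.32 0.96 -0.09 0.006 0.167 -0.025'
python3 - <<'E'
from h import *
for al in(.29,.15):
    p,Rg=tgt(al);print(p,togo(p,Rg),np.round(get_obs()["joint_pos"],1))
E
```

```text
clock: 20.2
tool_pos: [0.4677, 0.0796, 0.323]
orientation: [-180.0, -30.2, 4.5]
force: [0.3, -0.2, -4.1]
opening: 0.0567
gripper_force: 30.0
[ 0.42998758 -0.08288108  0.32114737] (array([-0.1482,  0.5302, -0.0794]), array([ 0.0004, -0.0012, -0.001 ])) [ 49.1 -22.5 -46.6  28.8 -47.2  29. ]
[ 0.4997522  -0.07714539  0.19990381] (array([-0.15  ,  0.5296,  0.3872]), array([ 0.0004, -0.0012, -0.001 ])) [ 49.1 -22.5 -46.6  28.8 -47.2  29. ]
```

```bash
python3 -m inch '-0.02 0.06 0.01 0 0 0; -0.05 0.17 0.02 0 0 0; -0.08 0.29 0.03 0 0 0; -0.11 0.39 0.04 0 0 0; -0.13 0.47 0.05 0 -0.001 0; -0.149 0.53 0.05 0 -0.001 -0.001; -0.149 0.53 0.09 0 -0.001 -0.001; -0.149 0.53 0.14 0 -0.001 -0.001; -0.149 0.53 0.18 0 -0.001 -0.001; -0.149 0.53 0.18 0 -0.001 -0.001'
python3 - <<'E'
from h import *
np.set_printoptions(precision=4,suppress=True)
print(tool()[0],np.round(get_obs()["joint_pos"],1))
im=snapshot("wrist");cv2.imwrite("pics/w5.png",im[:,:,::-1])
for k in("spindle_tip","spindle","slot_left","slot_right","spool"):
    for x in landmark_of("wrist",k)[:2]: print(k,x)
p,Rg=tgt(.05);S=R.from_euler("z",YAW,degrees=True)
for al in(0,.052): print(proj("wrist",tgt(al)[0]))
for s in(-1,1): print(proj("wrist",SO+S.apply([-.026,s*.128,.145])))
for al in(.1,): print(togo(*tgt(al)))
E
```

```text
clock: 21.03
tool_pos: [0.4709, -0.0756, 0.2523]
orientation: [179.8, -29.7, 4.8]
force: [0.2, 0.2, -4.4]
opening: 0.0568
gripper_force: 30.0
[ 0.4709 -0.0756  0.2523] [ 20.8 -18.7 -48.6  15.1 -32.3  63.2]
spindle_tip {'uv': [318.9, 219.6], 'p': 0.77}
spindle {'uv': [318.0, 204.3], 'p': 0.94}
slot_left {'uv': [175.1, 210.3], 'p': 0.92}
slot_right {'uv': [470.8, 208.8], 'p': 0.69}
spool {'uv': [318.1, 302.0], 'p': 0.73}
[[320.8906 207.9999]]
[[321.4856 219.6852]]
[[468.9101 210.2299]]
[[174.9866 209.4058]]
(array([-0.0141,  0.0158,  0.3731]), array([0.0003, 0.0001, 0.0011]))
```

View pics/w5.png

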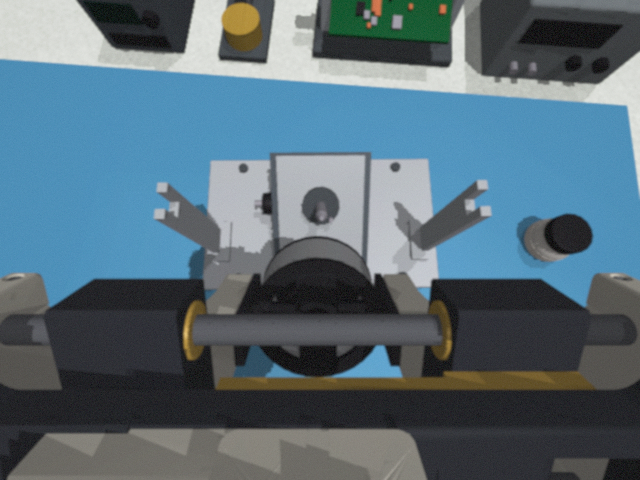

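Run:
```python
from h import *
p,Rc=tool();print(proj("wrist",p-Rc.apply([0,0,.01])),p,[x for x in landmark_of("wrist","spool")][:1])
im=cv2.imread("pics/w5.png")
# turntable disc (dark blob)
c=cut_out("wrist","spindle");print([(x["rect"],x["p"]) for x in c])
c=cut_out("wrist","spool");print([(x["rect"],x["p"]) for x in c])
g=cv2.cvtColor(im,cv2.COLOR_BGR2GRAY)[180:225,290:350]
b=(g<110).astype(np.uint8);n,l,s,ct=cv2.connectedComponentsWithStats(b);print([(s[i],ct[i]+[290,180]) for i in range(1,n) if s[i][4]>80])
print(togo(*tgt(.1,0,0,.001)))
```

```text
[[315.91269062 299.22173437]] [ 0.47217353 -0.07454311  0.25564898] [{'uv': [318.1, 302.0], 'p': 0.73}]
[([302.0, 185.9, 35.3, 36.4], 0.7)]
[([253.4, 234.0, 129.8, 144.6], 0.86)]
[(array([ 12,   7,  37,  38, 999], dtype=int32), array([319.6996997 , 204.76376376]))]
(array([-0.0131,  0.0123,  0.3719]), array([0.0003, 0.0003, 0.0011]))
```

Run:
```python
from h import *
print(tool()[0],togo(*tgt(.075,0,.001,.0015)))
```

```text
[ 0.47215102 -0.07458822  0.25522217] (array([-0.0097,  0.0106,  0.4552]), array([0.0003, 0.0003, 0.0011]))
```

```bash
python3 -m inch '-0.01 0.011 0.06 0 0 0.001; -0.01 0.011 0.14 0 0 0.001; -0.01 0.011 0.22 0 0 0.001; -0.01 0.011 0.3 0 0 0.001; -0.01 0.011 0.36 0 0 0.001; -0.01 0.011 0.41 0 0 0.001; -0.01 0.011 0.44 0 0 0.001; -0.01 0.011 0.455 0 0 0.001; -0.01 0.011 0.455 0 0 0.001; -0.01 0.011 0.455 0 0 0.001'
python3 - <<'E'
from h import *
np.set_printoptions(precision=4,suppress=True)
a=snapshot("wrist");b=snapshot("side");t=snapshot("top")
p,Rc=tool();print(p,togo(*tgt(.075,0,.001,.0015)))
print(landmark_of("wrist","spindle_tip")[:1],proj("wrist",tgt(.052)[0]))
for n in("side","top"):
    print(n,landmark_of(n,"spool")[:1],landmark_of(n,"spindle_tip")[:1],landmark_of(n,"spindle")[:1],proj(n,p-Rc.apply([0,0,.01])),proj(n,tgt(.052)[0]),proj(n,tgt(0)[0]))
A=cv2.resize(b[170:270,250:370],(600,500));B=cv2.resize(a[150:350,220:420],(200,200))
cv2.imwrite("pics/s6.png",np.hstack([A,cv2.copyMakeBorder(B,0,300,0,0,cv2.BORDER_CONSTANT)])[:,:,::-1])
E
```

```text
clock: 22.32
tool_pos: [0.5391, -0.0764, 0.1407]
orientation: [-179.6, -29.4, 4.7]
force: [-0.1, 0.3, -2.7]
opening: 0.0569
gripper_force: 30.0
[ 0.5393 -0.076   0.1414] (array([-0.0129, -0.0119,  0.0155]), array([-0.0027,  0.0028,  0.0001]))
[] [[313.0163 276.2172]]
side [{'uv': [319.5, 196.0], 'p': 0.71}] [{'uv': [310.7, 208.2], 'p': 0.55}] [{'uv': [306.1, 222.4], 'p': 0.56}] [[319.2145 196.6989]] [[313.9343 208.1276]] [[304.8075 221.6981]]
top [{'uv': [359.6, 233.3], 'p': 0.66}] [{'uv': [357.6, 223.8], 'p': 0.58}] [{'uv': [357.3, 224.8], 'p': 0.64}] [[359.5948 233.5958]] [[357.1007 229.7078]] [[355.0159 221.8803]]
```

View pics/s6.png

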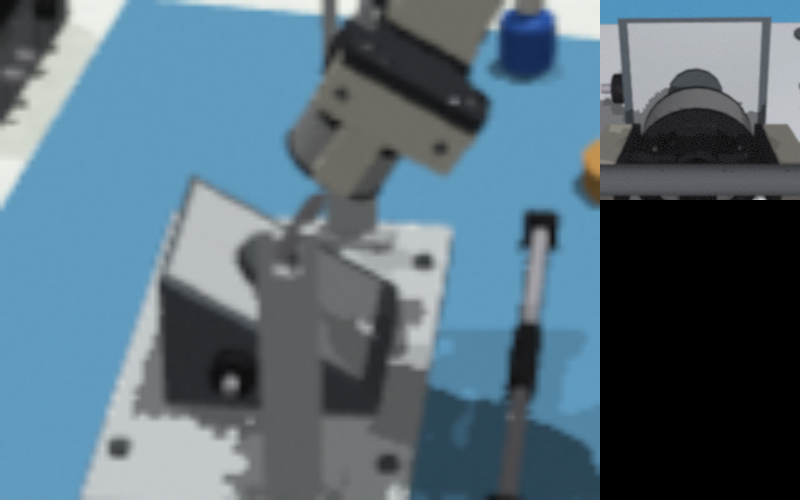

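The side view shows the spool just above the spindle with its axis nearly in line, tip at crop (315,200). The pose hadn't settled yet, so I'll re-read it.

```bash
python3 -m inch '0 0 0 0 0 0; 0 0 0 0 0 0; 0 0 0 0 0 0'
python3 - <<'E'
from h import *
print(tool()[0],togo(*tgt(.075,0,.001,.0015)),get_obs()["joint_pos"],get_obs()["force"])
E
```

```text
clock: 23.07
tool_pos: [0.5391, -0.0762, 0.1403]
orientation: [-179.5, -29.4, 4.7]
force: [0.6, 0.2, -3.8]
opening: 0.0566
gripper_force: 30.0
[ 0.53913435 -0.07623602  0.14029084] (array([-0.0107, -0.0126,  0.0126]), array([-0.0026,  0.0034,  0.    ])) [ 10.6456693   -1.10180451 -58.22056584  34.33052879  -4.33963408
  50.57331139] [ 0.62122729  0.17639292 -3.75855239]
```

The arm is at J3's limit (-58.2°) and J5 is near 0, so this pose is short of target. I'll fit a kinematic model to the logged readings and check what the insertion needs.

```bash
cat > kin.py <<'E'
import numpy as np
from scipy.spatial.transform import Rotation as R
from scipy.optimize import least_squares
D=[([-52.54,20.59,.63,-.02,-70.14,-16.5],(.2412,-.6299,.2256),(179.9,0,-159.05)),
([14.6,4.3,-35.5,-.1,-50.3,-9.6],(.4356,-.0843,.1252),(179.9,0,-85.1)),
([49.1,-22.5,-46.6,28.8,-47.2,29.0],(.4677,.0796,.323),(-180,-30.2,4.5)),
([20.8,-18.7,-48.6,15.1,-32.3,63.2],(.4721,-.0746,.2553),(179.8,-29.7,4.8)),
([10.646,-1.10,-58.22,34.33,-4.34,50.57],(.5391,-.0762,.1403),(-179.5,-29.4,4.7)),
([49.8,18.9,7.6,-.1,-78.7,40.3],(.5656,.3727,.2993),(-179.9,0,.1)),
([51.56,18.435,-.47,-.03,-71.0,37.97],(.5414,.3739,.2412),(180,0,-.1))]
def fk(j,q):
    x0,z0,L1,ex,L2,ez,y1,wx,wy,wz=q
    r=lambda a,d:R.from_euler(a,d,degrees=True)
    A=r("z",j[0]);p=A.apply([x0,0,z0])
    A=A*r("y",j[1]);p=p+A.apply([ex,0,L1])
    A=A*r("y",-j[2]);p=p+A.apply([L2,y1,ez])
    A=A*r("x",SG[0]*j[3])*r("y",-j[4]);p=p+A.apply([wx,wy,wz])   # tool along x here
    A=A*r("x",-j[5]*SG[1])*r("y",90)*r("z",SG[2])
    return p,A
SG=[1,1,0]
def fit():
    best=None
    for a in(1,-1):
      for b in(1,-1):
        for c in(0,90,180,270):
          SG[:]=[a,b,c]
          e=sum((fk(j,np.ones(10)*0)[1].inv()*R.from_euler("xyz",o,degrees=True)).magnitude()**2 for j,p,o in D)
          if best is None or e<best[0]: best=(e,a,b,c)
    SG[:]=best[1:]
    f=lambda q:np.concatenate([np.concatenate([fk(j,q)[0]-p for j,p,o in D])*1000,(q-[0,.3,.35,0,.35,0,-.1,.3,-.1,0])*3])
    s=least_squares(f,[0,.3,.35,0,.35,0,-.1,.3,-.1,0]);return best,s.x,s.fun[:21].reshape(-1,3)
BEST,Q,RES=fit()
E
python3 - <<'E'
from kin import *
np.set_printoptions(precision=3,suppress=True)
print(BEST,Q);print(RES)
E
```

```text
(5.3812568891822294e-05, -1, 1, 270) [-0.003  0.202  0.6    0.003  0.463  0.001 -0.004  0.379 -0.188  0.002]
[[ 0.032  0.072  0.244]
 [ 0.897  0.421 -0.667]
 [ 0.514 -0.4    0.756]
 [-0.074 -0.332 -0.898]
 [-0.52   0.118  0.56 ]
 [-0.529 -0.031 -0.289]
 [-0.023  0.11   0.295]]
```

```bash
cat >> kin.py <<'E'
LO=np.array([-176,-82,-58.2,-173.8,-174.7,-.2-173.4]);LO[5]=-173.6;LO[4]=-174.7
HI=np.array([176,121.7,71.7,95.5,-.2,173.6])
def ik(p,Rg,seeds=40,rng=np.random.default_rng(0),first=None):
    out=[]
    def f(j):
        q,A=fk(j,Q);return np.r_[(q-p)*10,(A.inv()*Rg).as_rotvec()]
    for k in range(seeds):
        s0=first if (k==0 and first is not None) else rng.uniform(LO,HI)
        s=least_squares(f,np.clip(s0,LO+.01,HI-.01),bounds=(LO,HI),x_scale=30)
        if s.cost<1e-7 and not any(np.abs(s.x-o).max()<2 for o in out): out.append(s.x)
    return out
E
python3 - <<'E'
from h import *
from kin import *
np.set_printoptions(precision=1,suppress=True)
for al in(.007,.03,.075,.13,.2):
    print(al)
    for o in ik(*tgt(al,0,.001,.0015),seeds=60):print("   ",o)
E
```

```text
0.007
0.03
0.075
0.13
    [ 16.3  -8.6 -54.8  22.3 -15.4  58.3]
0.2
    [ 19.8 -17.6 -49.6  15.2 -29.7  63.5]
```

```bash
cat > t.py <<'E'
from h import *
from kin import *
np.set_printoptions(precision=1,suppress=True)
def tg(al,tilt,gy=0,turn=0):
    # tool tilted by `tilt` (pitch deg) about stand y through spool centre; TCP 10mm beyond spool centre; gy: closing yaw offset about tool z
    S=R.from_euler("z",YAW,degrees=True);c,_=tgt(al+.010,0,.001,.0015)
    a=S.apply([-.5,0,.75**.5])
    Rg=R.from_rotvec(a*np.radians(turn))*S*R.from_euler("xyz",[180,-tilt,0],degrees=True)*R.from_euler("z",gy,degrees=True)
    return c+Rg.apply([0,0,.010]),Rg
E
python3 - <<'E'
from t import *
for gy in(90,180,-90):
    print("gy",gy,[o for o in ik(*tg(.007,30,gy),seeds=40)])
for tilt in(25,20,15,10,0):
    for al in (.007,.06): print(tilt,al,[o for o in ik(*tg(al,tilt),seeds=15)])
E
```

```text
gy 90 []
gy 180 []
gy -90 []
25 0.007 []
25 0.06 [array([ 14.6,   2.4, -51.7,  20.4, -12. ,  61. ])]
20 0.007 [array([ 14.3,  10.7, -45.1,  12.9, -14.8,  68.6])]
20 0.06 [array([ 15.3,   4.1, -43.7,   9.4, -22.7,  71.4])]
15 0.007 [array([ 14.1,  12.4, -38.3,   5.8, -24.6,  75.6])]
15 0.06 [array([ 14.8,   6.2, -38. ,   5. , -31.1,  76. ])]
10 0.007 [array([ 13.6,  14.4, -33. ,   2.8, -32.8,  78.9])]
10 0.06 [array([ 14.1,   8.6, -33. ,   2.6, -38.6,  78.7])]
0 0.007 [array([ 12.6,  19.1, -23.6,   0. , -47.3,  82.1])]
0 0.06 [array([ 13. ,  13.8, -24. ,   0. , -52.2,  81.7])]
```

Run:
```python
from t import *
for tilt in(15,10,5):
    for al in (.007,.015): print(tilt,al,[(t,(ik(*tg(al,tilt,0,t),seeds=3,first=[14,12,-38,6,-25,75])or[0])[0]) for t in(-50,-35,-20,20,35,50)])
Rd=lambda b,yw:R.from_euler("z",yw,degrees=True)*R.from_euler("xyz",[180,b,0],degrees=True)
for b in(0,15,20): print(b,ik(np.array([.50-.01*np.sin(np.radians(b)),.22,.01]),Rd(b,10),seeds=4,first=[45,15,-10,0,-70,40]))
print(get_obs()["clock"])
```

```text
15 0.007 [(-50, array([  3. ,  13.4, -27.7, -23.7, -31.2,  63.2])), (-35, array([  6.5,  13.3, -29.6, -16. , -30.3,  68.2])), (-20, array([  9.9,  13. , -32.5,  -7.6, -28.5,  72.3])), (20, array([ 16.1,  11.4, -46.8,  25.7, -18.9,  73.8])), (35, array([ 11.7,  10.3, -55.1,  53. , -13.3,  65.1])), (50, 0)]
15 0.015 [(-50, array([  3. ,  12.4, -27.9, -23.2, -31.8,  62.6])), (-35, array([  6.5,  12.3, -29.8, -15.7, -31. ,  67.7])), (-20, array([ 10. ,  12.1, -32.6,  -7.4, -29.2,  72. ])), (20, array([ 16.4,  10.5, -46.5,  24.4, -20.2,  74.9])), (35, array([ 13.4,   9.5, -54.3,  48.2, -14.9,  68.4])), (50, 0)]
10 0.007 [(-50, array([ -0.3,  15.6, -22.8, -26.8, -39.3,  68.1])), (-35, array([  3.9,  15.4, -24.4, -18.7, -38.4,  72.3])), (-20, array([  8.2,  15.1, -27.2, -10.1, -36.6,  75.8])), (20, array([ 17.6,  13.3, -41.3,  19.9, -27.4,  78.3])), (35, array([ 17.6,  12.2, -49.2,  38.9, -22.7,  73.7])), (50, array([ 11.4,  11. , -56.9,  68.1, -18.4,  64.5]))]
10 0.015 [(-50, array([ -0.3,  14.7, -23. , -26.4, -39.9,  67.6])), (-35, array([  3.9,  14.6, -24.6, -18.4, -39.1,  71.9])), (-20,
[... 403 characters left out ...]
)), (20, array([ 18.3,  15.5, -36.5,  16.9, -35. ,  80.6])), (35, array([ 20.3,  14.4, -44.5,  32.9, -30.4,  77.2])), (50, array([ 18.2,  13.1, -53. ,  55.8, -26.2,  70.3]))]
5 0.015 [(-50, array([ -3.1,  17.2, -18.5, -28.4, -47.4,  71. ])), (-35, array([  1.8,  17. , -19.9, -20.1, -46.5,  74.7])), (-20, array([  6.8,  16.6, -22.5, -11.5, -44.8,  77.9])), (20, array([ 18.5,  14.6, -36.5,  16.5, -35.9,  80.9])), (35, array([ 20.6,  13.5, -44.3,  31.9, -31.4,  78. ])), (50, array([ 19. ,  12.2, -52.7,  53.6, -27.2,  71.9]))]
0 [array([ 44.3,  22.3, -30.1,  -0. , -37.6,  55.7])]
15 [array([ 39. ,  29.9, -14.7,  -8.4, -58.9,  66.2])]
20 [array([ 37.6,  32.7, -10.1, -10. , -65.4,  68. ])]
23.0667
```

Run:
```python
from h import *
Rd=lambda b,yw:R.from_euler("z",yw,degrees=True)*R.from_euler("xyz",[180,b,0],degrees=True)
print(togo([.464,-.083,.275],tool()[1]));print(togo([.47,.03,.29],Rd(-15,7)));print(togo([.49,.14,.26],Rd(0,10)))
```

```text
(array([ 0.0012, -0.0023, -0.5146]), array([0., 0., 0.]))
(array([ 0.0701, -0.3762, -0.5302]), array([ 0.0023, -0.08  , -0.0115]))
(array([ 0.1052, -0.735 , -0.3928]), array([ 0.005 , -0.1632, -0.0281]))
```

```bash
python3 -m inch '0 0 -0.06 0 0 0; 0 0 -0.17 0 0 0; 0 0 -0.29 0 0 0; 0 0 -0.41 0 0 0; 0 -0.01 -0.51 0 0 0; 0.03 -0.12 -0.52 0 -0.02 0; 0.05 -0.24 -0.52 0.001 -0.05 -0.005; 0.07 -0.37 -0.52 0.002 -0.08 -0.011; 0.08 -0.5 -0.48 0.003 -0.11 -0.015; 0.09 -0.62 -0.43 0.004 -0.14 -0.02'
python3 - <<'E'
from h import *
Rd=lambda b,yw:R.from_euler("z",yw,degrees=True)*R.from_euler("xyz",[180,b,0],degrees=True)
print(togo([.50,.22,.05],Rd(0,10)))
E
```

```text
clock: 23.9
tool_pos: [0.484, 0.108, 0.2696]
orientation: [-179.8, -4.3, 8.7]
force: [1.1, -1.9, -2.9]
opening: 0.0565
gripper_force: 30.0
(array([ 0.0541, -0.3581,  0.7395]), array([-0.001 , -0.0237, -0.0073]))
```

```bash
python3 -m inch '0.02 -0.12 0.05 0 -0.01 -0.003; 0.04 -0.23 0.13 0 -0.02 -0.006; 0.05 -0.32 0.25 -0.001 -0.024 -0.007; 0.05 -0.35 0.38 -0.001 -0.024 -0.007; 0.05 -0.35 0.5 -0.001 -0.024 -0.007; 0.05 -0.35 0.6 -0.001 -0.024 -0.007; 0.05 -0.35 0.68 -0.001 -0.024 -0.007; 0.05 -0.35 0.73 -0.001 -0.024 -0.007; 0.05 -0.35 0.73 -0.001 -0.024 -0.007; 0.05 -0.35 0.73 -0.001 -0.024 -0.007'
python3 - <<'E'
from h import *
Rd=lambda b,yw:R.from_euler("z",yw,degrees=True)*R.from_euler("xyz",[180,b,0],degrees=True)
p,Rc=tool();print(p,togo([p[0],p[1],.0095],Rd(0,10)))
E
```

```text
clock: 24.73
tool_pos: [0.4986, 0.2134, 0.0495]
orientation: [179.8, 0.2, 9.8]
force: [-0.2, 0.5, -3.2]
opening: 0.0569
gripper_force: 30.0
[0.49857109 0.21335353 0.04954338] (array([ 0.0005, -0.0005,  0.1335]), array([ 0.0012,  0.0011, -0.001 ]))
```

```bash
python3 -m inch '0 0 0.04 0.001 0.001 0; 0 0 0.08 0.001 0.001 0; 0 0 0.11 0.001 0.001 0; 0 0 0.122 0.001 0.001 0; 0 0 0.128 0.001 0.001 0; 0 0 0.131 0.001 0.001 0; 0 0 0.133 0.001 0.001 0; 0 0 0.133 0.001 0.001 0'
```

```text
clock: 25.4
tool_pos: [0.4989, 0.2136, 0.0107]
orientation: [-180.0, -0.1, 9.8]
force: [0.3, -0.2, -3.5]
opening: 0.0567
gripper_force: 30.0
```

```bash
python3 -m inch '0 0 0.002 0 0 0; 0 0 0.003 0 0 0; 0 0 0.005 0 0 0; 0 0 0.006 0 0 0; 0 0 0.006 0 0 0'
```

```text
clock: 25.82
tool_pos: [0.4987, 0.2134, 0.0091]
orientation: [-180.0, -0.1, 9.8]
force: [-2.4, -0.2, 4.1]
opening: 0.0571
gripper_force: 30.0
```

```bash
python3 - <<'E'
from h import *
Rd=lambda b,yw:R.from_euler("z",yw,degrees=True)*R.from_euler("xyz",[180,b,0],degrees=True)
p,Rc=tool();c=np.array([p[0],p[1],.0192]);Rg=Rd(20,9.8);print(togo(c+Rg.apply([0,0,.01]),Rg))
E
python3 -m inch '0 0 0 0 0 0; 0 0 0 0 0 0; 0 0 0 0 0 0; 0 0 0 0 0 0' -0.7
```

```text
(array([-0.0114, -0.    , -0.0024]), array([-1.000e-04, -1.116e-01,  2.000e-04]))
clock: 26.15
tool_pos: [0.4987, 0.2134, 0.0084]
orientation: [-180.0, -0.1, 9.8]
force: [0.1, 0.7, -0.5]
opening: 0.0735
gripper_force: 0.0
```

```bash
python3 -m inch '-0.003 0 -0.005 0 -0.03 0; -0.006 0 -0.005 0 -0.06 0; -0.009 0 -0.005 0 -0.09 0; -0.0115 0 -0.005 0 -0.111 0; -0.0115 0 -0.005 0 -0.111 0; -0.0115 0 -0.005 0 -0.111 0; -0.0115 0 -0.005 0 -0.111 0; -0.0115 0 -0.005 0 -0.111 0' && python3 -m inch '0 0 0 0 0 0; 0 0 0 0 0 0; 0 0 0 0 0 0; 0 0 0 0 0 0; 0 0 0 0 0 0; 0 0 0 0 0 0; 0 0 0 0 0 0' 1
python3 - <<'E'
from h import *
print(get_obs())
E
```

```text
clock: 26.82
tool_pos: [0.4945, 0.2126, 0.0101]
orientation: [-180.0, 19.9, 9.8]
force: [-0.4, -0.8, 0.0]
opening: 0.0746
gripper_force: 0.0
clock: 27.4
tool_pos: [0.495, 0.2128, 0.0104]
orientation: [-180.0, 19.9, 9.8]
force: [-1.5, 0.4, 6.0]
opening: 0.0572
gripper_force: 30.0
{'clock': 27.4, 'joint_pos': array([ 37.18442036,  32.3399591 , -10.81020732,  -9.96732614,
       -65.02565831,  68.31994547]), 'qvel': array([ 0.01634439, -0.01843078,  0.08427669, -0.01652877, -0.07412616,
        0.11159177]), 'tau': array([ -0.77894479, -62.12638378,  20.49721777,   5.00892878,
         0.14492988,  -0.06895853]), 'tool_pos': array([0.49495751, 0.21282206, 0.01039858]), 'orientation': array([-179.97612771,   19.92796748,    9.84527188]), 'force': array([-1.46065906,  0.43334856,  5.99955351]), 'moment': array([ 0.19947117,  0.42685872, -0.05090136]), 'gripper_force': 29.9923999782186, 'opening': 0.057180093392415074}
```

```bash
cat > g.py <<'E'
from h import *
np.set_printoptions(precision=4,suppress=True)
RT=R.from_euler("xyz",[-179.976,19.928,9.845],degrees=True)
T=R.from_euler("z",9.845,degrees=True).inv()*RT
CS=RT.inv().apply(np.array([.4987,.2134,.0192])-[.4950,.2128,.0104])
DX,DY=.001,.0015
def goal(ac,turn=0,dx=None,dy=None):
    S=R.from_euler("z",YAW,degrees=True); a=S.apply([-.5,0,.75**.5])
    c,_=tgt(ac,0,DX if dx is None else dx,DY if dy is None else dy)
    Rs=R.from_rotvec(a*np.radians(turn))*S*R.from_euler("y",-30,degrees=True)
    Rg=Rs*T
    return c-Rg.apply(CS),Rg
def state():
    "spool centre in spindle frame (mm), lean angles (deg)"
    p,Rc=tool();S=R.from_euler("z",YAW,degrees=True)*R.from_euler("y",-30,degrees=True)
    c=S.inv().apply(p+Rc.apply(CS)-(SO+[0,0,.068]));rs=S.inv()*Rc*T.inv()
    o=get_obs();return np.round(c*1000,1),np.round(rs.as_euler("zxy",degrees=True),1),np.round(S.inv().apply(o["force"]),1),np.round(o["joint_pos"],1),o["clock"]
E
python3 - <<'E'
from g import *
print(CS)
p,Rc=tool();print(togo(p+[0,0,.23],Rc));print(togo(*goal(.24,12)));print(goal(.24,12)[0],goal(.2,25)[0],goal(.017,25)[0])
from kin import *
for a,t in((.24,12),(.2,25),(.1,25),(.017,25),(.017,30),(.017,-40),(.017,-65)):print(a,t,ik(*goal(a,t),seeds=2,first=[14,12,-38,6,-25,75]))
E
```

```text
[ 0.0005  0.     -0.0096]
(array([-0.2613, -0.0003, -0.7208]), array([0., 0., 0.]))
(array([-0.568 ,  0.9394, -0.711 ]), array([-0.0361,  0.1649, -0.0266]))
[ 0.4569 -0.0799  0.2689] [ 0.4771 -0.0791  0.2344] [ 0.5683 -0.0716  0.0759]
0.24 12 [array([ 20.3997,  -9.3007, -31.9106,   7.8678, -58.6274,  81.6444])]
0.2 25 [array([ 23.2936,  -6.842 , -37.7943,  14.8739, -51.4312,  85.6905])]
0.1 25 [array([ 20.5028,   3.6121, -41.5336,  18.6486, -37.205 ,  82.8599])]
0.017 25 [array([ 18.007 ,  12.8935, -43.8708,  25.3257, -25.8321,  77.3415])]
0.017 30 [array([ 18.0741,  12.5366, -46.5189,  31.5942, -24.2293,  75.8362])]
0.017 -40 [array([  2.5255,  15.374 , -23.8746, -21.424 , -38.7271,  70.9106])]
0.017 -65 [array([ -4.3747,  15.4205, -22.2813, -34.5676, -39.3473,  63.4855])]
```

```bash
python3 -m inch '-0.01 0 -0.03 0 0 0; -0.04 0 -0.11 0 0 0; -0.08 0 -0.22 0 0 0; -0.12 0 -0.33 0 0 0; -0.16 0 -0.44 0 0 0; -0.2 0.01 -0.55 0 0 0; -0.24 0.03 -0.66 0 0.01 0; -0.27 0.08 -0.74 -0.002 0.03 -0.002; -0.3 0.18 -0.77 -0.006 0.05 -0.005; -0.33 0.29 -0.77 -0.01 0.07 -0.008'
python3 - <<'E'
from g import *
print(togo(*goal(.24,12)),togo(*goal(.2,25)))
E
```

```text
clock: 28.23
tool_pos: [0.4975, 0.1248, 0.2635]
orientation: [178.6, 6.9, 11.6]
force: [1.5, -0.1, -4.0]
opening: 0.0571
gripper_force: 30.0
(array([-0.2696,  0.6409,  0.0297]), array([-0.0251,  0.0924, -0.0195])) (array([-0.1896,  0.6491,  0.1361]), array([-0.0594,  0.0902, -0.0833]))
```

```bash
python3 -m inch '-0.05 0.1 -0.01 -0.002 0.02 -0.002; -0.1 0.21 -0.01 -0.006 0.04 -0.005; -0.15 0.32 0 -0.011 0.06 -0.009; -0.2 0.44 0.01 -0.016 0.075 -0.013; -0.24 0.54 0.02 -0.02 0.085 -0.017; -0.26 0.62 0.03 -0.025 0.092 -0.02; -0.23 0.645 0.09 -0.04 0.091 -0.05; -0.19 0.649 0.136 -0.055 0.09 -0.075; -0.19 0.649 0.136 -0.059 0.09 -0.083; -0.19 0.649 0.136 -0.059 0.09 -0.083'
python3 - <<'E'
from g import *
print(state());print(togo(*goal(.09,25)))
E
```

```text
clock: 29.07
tool_pos: [0.4732, -0.0799, 0.2312]
orientation: [167.9, -6.9, 28.1]
force: [0.5, 0.2, -2.7]
opening: 0.0568
gripper_force: 30.0
(array([ -3.9,   1. , 199.2]), array([24.9, -0.2,  0.7]), array([-0.9,  0.2, -2.6]), array([ 23.3,  -6.7, -37.8,  14.7, -51.9,  85.7]), 29.0667)
(array([0.1431, 0.0065, 0.3353]), array([-0.0009,  0.0037, -0.0003]))
```

```bash
python3 -m inch '0.03 0.004 0.05 0 0.002 0; 0.06 0.006 0.12 0 0.004 0; 0.09 0.006 0.19 0 0.004 0; 0.115 0.006 0.26 0 0.004 0; 0.13 0.006 0.3 0 0.004 0; 0.143 0.006 0.335 0 0.004 0; 0.143 0.006 0.335 0 0.004 0; 0.143 0.006 0.335 0 0.004 0'
python3 - <<'E'
from g import *
a=snapshot("wrist");b=snapshot("side");t=snapshot("top")
s=state();print(s);S=R.from_euler("z",YAW,degrees=True)*R.from_euler("y",-30,degrees=True)
c=S.apply(s[0]/1000)+SO+[0,0,.068]
for n in("side","top"):
    print(n,landmark_of(n,"spool")[:1],proj(n,c),landmark_of(n,"spindle_tip")[:1],proj(n,tgt(.052)[0]))
print(togo(*goal(.06,25)))
A=cv2.resize(b[170:270,260:360],(500,500));B=cv2.resize(t[190:250,330:390],(300,300));C=cv2.resize(a[120:360,200:440],(200,200)) 
cv2.imwrite("pics/s7.png",np.hstack([A,np.vstack([B,cv2.copyMakeBorder(C,0,0,0,100,cv2.BORDER_CONSTANT)])])[:,:,::-1])
E
```

```text
clock: 29.73
tool_pos: [0.5337, -0.0738, 0.1407]
orientation: [167.9, -7.7, 28.2]
force: [0.0, 0.2, -3.2]
opening: 0.0565
gripper_force: 30.0
(array([ 4.1,  2.2, 91.2]), array([24.8,  0.2, -0.3]), array([-2.1, -0.7, -3.7]), array([ 20.2,   4.6, -41.4,  18.8, -35.9,  82.7]), 29.8833)
side [{'uv': [321.4, 195.5], 'p': 0.6}] [[319.5928 197.2372]] [{'uv': [315.0, 210.3], 'p': 0.68}] [[313.9343 208.1276]]
top [] [[357.6917 234.4203]] [] [[357.1007 229.7078]]
(array([ 0.0258, -0.0015,  0.1001]), array([-0.0007, -0.0018, -0.0006]))
```

View pics/s7.png

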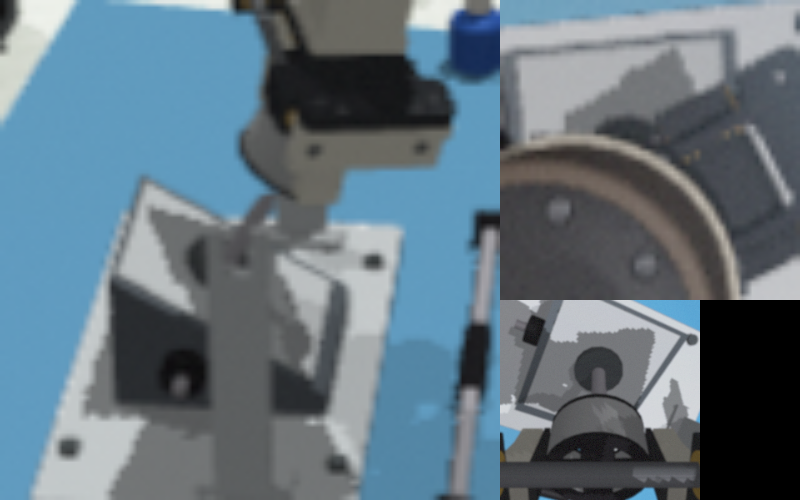

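Run:
```python
from g import *
s=state();print(s)
p,Rc=tool();Rs=Rc*T.inv();c=p+Rc.apply(CS);ax=Rs.apply([0,0,1])
snapshot("wrist")
print("axis",proj("wrist",[c+ax*k for k in(.017,-.017,-.039,-.091)]))
print("pred spindle",proj("wrist",[tgt(.052)[0],tgt(0)[0]]))
for k in("spindle_tip","spindle","turntable_face","spool"): print(k,landmark_of("wrist",k)[:1])
print(cut_out("wrist","spool")[0]["rect"])
print(togo(*goal(.06,25)))
```

```text
(array([ 3.7,  2.2, 90.9]), array([24.9,  0.2, -0.3]), array([-2.3,  0.6, -3.7]), array([ 20.2,   4.6, -41.5,  18.9, -35.9,  82.7]), 30.0833)
axis [[316.5808 327.2208]
 [316.7102 273.7265]
 [316.7746 247.1098]
 [316.8886 200.0122]]
pred spindle [[317.6133 253.2762]
 [317.6896 205.9616]]
spindle_tip [{'uv': [340.9, 279.0], 'p': 0.67}]
spindle [{'uv': [319.7, 206.8], 'p': 0.9}]
turntable_face [{'uv': [316.8, 208.1], 'p': 0.83}]
spool [{'uv': [318.5, 297.8], 'p': 0.88}]
[254.6, 232.2, 123.3, 135.9]
(array([ 0.0269, -0.0011,  0.0978]), array([-0.0008, -0.0014, -0.0005]))
```

```bash
python3 -m inch '0.006 -0.001 0.015 0 0 0; 0.012 -0.001 0.035 -0.001 -0.001 0; 0.018 -0.001 0.055 -0.001 -0.001 0; 0.022 -0.001 0.075 -0.001 -0.001 0; 0.026 -0.001 0.09 -0.001 -0.001 0; 0.027 -0.001 0.098 -0.001 -0.001 0; 0.027 -0.001 0.098 -0.001 -0.001 0; 0.027 -0.001 0.098 -0.001 -0.001 0'
python3 - <<'E'
from g import *
print(state());print(togo(*goal(.06,25)),togo(*goal(.035,25)))
E
```

```text
clock: 31.05
tool_pos: [0.5468, -0.0735, 0.1127]
orientation: [167.7, -7.6, 28.2]
force: [1.0, 0.3, -3.6]
opening: 0.0567
gripper_force: 30.0
(array([ 0.7,  1.3, 59.7]), array([24.9, -0.1, -0. ]), array([-0.9,  0.2, -3.6]), array([ 19.4,   8.1, -42.8,  21.4, -31.5,  80.5]), 31.05)
(array([ 0.0006, -0.0002, -0.0013]), array([ 0.0002, -0.0001, -0.0005])) (array([ 0.029 , -0.0002,  0.077 ]), array([ 0.0002, -0.0001, -0.0005]))
```

Force is free (weight only). Continue down the spindle.

```bash
python3 -m inch '0.004 0 0.01 0 0 0; 0.008 0 0.02 0 0 0; 0.012 0 0.031 0 0 0; 0.016 0 0.042 0 0 0; 0.02 0 0.052 0 0 0; 0.024 0 0.063 0 0 0; 0.027 0 0.072 0 0 0; 0.029 0 0.077 0 0 0; 0.029 0 0.077 0 0 0'
python3 - <<'E'
from g import *
print(state());print(togo(*goal(.026,25)))
E
```

```text
clock: 31.8
tool_pos: [0.5596, -0.0722, 0.0914]
orientation: [167.7, -7.6, 28.2]
force: [0.1, -0.8, -4.1]
opening: 0.0572
gripper_force: 30.0
(array([ 1.1,  1.6, 34.8]), array([24.9, -0. , -0.1]), array([-2. , -0.8, -3.5]), array([ 18.6,  10.9, -43.5,  23.6, -28.1,  78.7]), 31.8)
(array([0.0096, 0.    , 0.0277]), array([ 0.0002, -0.0002, -0.0005]))
```

```bash
python3 -m inch '0.001 0 0.003 0 0 0; 0.003 0 0.008 0 0 0; 0.005 0 0.013 0 0 0; 0.006 0 0.018 0 0 0; 0.008 0 0.023 0 0 0; 0.009 0 0.026 0 0 0; 0.0096 0 0.028 0 0 0; 0.0096 0 0.028 0 0 0'
python3 - <<'E'
from g import *
print(state());print(togo(*goal(.024,25)))
E
```

```text
clock: 32.47
tool_pos: [0.564, -0.0718, 0.084]
orientation: [167.7, -7.6, 28.3]
force: [0.1, -0.8, -4.5]
opening: 0.0565
gripper_force: 30.0
(array([ 1.3,  1.6, 26.2]), array([24.9, -0. , -0.1]), array([-2.2, -0.9, -3.9]), array([ 18.3,  11.8, -43.8,  24.5, -26.9,  77.9]), 32.4667)
(array([ 0.0016, -0.0001,  0.0071]), array([ 0.0002, -0.0004, -0.0005]))
```

```bash
python3 -m inch '0.001 0 0.003 0 0 0; 0.002 0 0.006 0 0 0; 0.003 0 0.009 0 0 0; 0.003 0 0.009 0 0 0; 0.003 0 0.009 0 0 0'
python3 - <<'E'
from g import *
print(state())
E
```

```text
clock: 32.88
tool_pos: [0.5653, -0.0718, 0.0826]
orientation: [167.6, -7.6, 28.3]
force: [-7.2, 2.4, 8.2]
opening: 0.0568
gripper_force: 30.0
(array([ 1.7,  1.5, 24.3]), array([24.9, -0.1, -0.1]), array([-2. ,  3. , 10.6]), array([ 18.2,  12. , -43.9,  24.8, -26.6,  77.6]), 32.8833)
```

Run:
```python
from g import *
for t in(15,5,-5):print(t,*togo(*goal(.0238,t)))
```

```text
15 [-0.0013 -0.0033  0.0021] [ 0.0193 -0.0006  0.0517]
5 [-0.0007 -0.0054  0.0019] [ 0.0382 -0.0006  0.104 ]
-5 [ 0.0002 -0.0074  0.0016] [ 0.0571 -0.0006  0.1562]
```

```bash
python3 -m inch '-0.001 -0.001 0.001 0.006 0 0.017; -0.001 -0.002 0.002 0.013 0 0.034; -0.001 -0.003 0.002 0.019 0 0.052; -0.001 -0.004 0.002 0.026 0 0.07; -0.001 -0.0047 0.002 0.032 0 0.087; -0.001 -0.0054 0.002 0.038 0 0.104; -0.001 -0.006 0.002 0.044 0 0.121; 0 -0.007 0.002 0.051 0 0.139; 0 -0.0074 0.002 0.057 0 0.156; 0 -0.0074 0.002 0.057 0 0.156'
python3 - <<'E'
from g import *
print(state(),get_obs()["moment"])
for t in(-5,-15,-25,-35):print(t,*togo(*goal(.0238,t)))
E
```

```text
clock: 33.72
tool_pos: [0.5653, -0.0706, 0.0811]
orientation: [-177.3, -10.1, -0.3]
force: [0.1, -0.3, -2.7]
opening: 0.057
gripper_force: 30.0
(array([ 1.4,  0.8, 23. ]), array([-5.2, -0. , -0.1]), array([-1.3, -0.3, -2.3]), array([ 12.3,  13.8, -31.3,  -0.8, -34.5,  78.3]), 33.7167) [-0.5289  0.8164 -0.0164]
-5 [-0.0024 -0.0021 -0.0021] [-0.0004 -0.0008 -0.001 ]
-15 [-0.0022 -0.0043 -0.0021] [ 0.0184 -0.0008  0.0512]
-25 [-0.0017 -0.0064 -0.0023] [ 0.0373 -0.0008  0.1035]
-35 [-0.0008 -0.0083 -0.0026] [ 0.0562 -0.0007  0.1557]
```

Axial contact vanished, so the pin may be under a window. Press down gently here.

```bash
python3 - <<'E'
from g import *
for z in(.021,.018):print(*togo(*goal(z,-5)))
E
python3 -m inch '0 0 0.002 0 0 0; 0.001 0 0.004 0 0 0; 0.002 0 0.006 0 0 0; 0.002 0 0.006 0 0 0'
python3 - <<'E'
from g import *
print(state(),get_obs()["moment"])
E
```

```text
[ 0.0007 -0.0021  0.0067] [-0.0004 -0.0008 -0.001 ]
[ 0.0041 -0.0021  0.0161] [-0.0004 -0.0008 -0.001 ]
clock: 34.05
tool_pos: [0.5655, -0.0703, 0.0791]
orientation: [-177.5, -10.0, 0.1]
force: [0.3, -7.4, -1.6]
opening: 0.057
gripper_force: 30.0
(array([ 0.5,  1. , 21.1]), array([-4.9,  0. , -0.1]), array([-1.1, -7.4, -1.2]), array([ 12.4,  14. , -31.4,  -0.6, -34.2,  78.4]), 34.05) [-2.7818  0.439  -0.4612]
```

```bash
python3 -m inch '0.001 0 0.003 0 0 0; 0.002 0 0.006 0 0 0; 0.003 0 0.009 0 0 0; 0.004 0 0.011 0 0 0; 0.004 0 0.011 0 0 0'
python3 - <<'E'
from g import *
print(state(),get_obs()["moment"])
print(*togo(*goal(.0165,-5)))
E
```

```text
clock: 34.47
tool_pos: [0.5672, -0.0702, 0.0761]
orientation: [-177.5, -10.0, 0.1]
force: [-0.2, -6.6, 0.3]
opening: 0.0568
gripper_force: 30.0
(array([ 0.5,  1. , 17.7]), array([-4.9,  0. , -0.1]), array([-0.5, -6.6,  0.6]), array([ 12.3,  14.4, -31.4,  -0.6, -33.9,  78.4]), 34.4667) [-2.7251  0.6883 -0.3941]
[ 0.0028 -0.0017  0.0033] [ 0.0002 -0.0004  0.0007]
```

```bash
python3 -m inch '0.0005 0 0.0015 0 0 0; 0.001 0 0.003 0 0 0; 0.0015 0 0.0045 0 0 0; 0.002 0 0.005 0 0 0; 0.002 0 0.005 0 0 0'
python3 - <<'E'
from g import *
print(state(),get_obs()["moment"])
E
```

```text
clock: 34.88
tool_pos: [0.5672, -0.0702, 0.0758]
orientation: [-177.5, -10.0, 0.1]
force: [-9.5, -5.2, 15.1]
opening: 0.0569
gripper_force: 30.0
(array([ 0.4,  1. , 17.4]), array([-4.9,  0. , -0. ]), array([-1. , -4.4, 18. ]), array([ 12.3,  14.4, -31.4,  -0.6, -33.9,  78.4]), 34.8833) [-1.7291  2.9954 -0.1231]
```

```bash
python3 -m inch '0 0 0 0 0 0; 0 0 0 0 0 0; 0 0 0 0 0 0; 0 0 0 0 0 0; 0 0 0 0 0 0; 0 0 0 0 0 0; 0 0 0 0 0 0; 0 0 -0.02 0 0 0; 0 0 -0.06 0 0 0; 0 0 -0.12 0 0 0' -1 && python3 -m inch '0 0 -0.1 0 0 0; 0 0 -0.2 0 0 0; 0 0 -0.3 0 0 0; 0 0 -0.4 0 0 0; 0 0 -0.4 0 0 0; 0 0 -0.4 0 0 0; 0 0 -0.4 0 0 0'
python3 - <<'E'
from g import *
a=snapshot("wrist");b=snapshot("side")
print(landmark_of("side","spool")[:1],proj("side",tgt(.017)[0]),landmark_of("wrist","spool")[:1],proj("wrist",[tgt(.017)[0],tgt(.025)[0]]))
for k in("guide_bar",): print(k,landmark_of("side",k)[:1])
A=cv2.resize(b[170:270,250:350],(400,400));C=cv2.resize(a[150:350,220:420],(400,400))
cv2.imwrite("pics/s8.png",np.hstack([A,C])[:,:,::-1])
E
```

```text
clock: 35.72
tool_pos: [0.5607, -0.0714, 0.1091]
orientation: [-177.4, -9.9, -0.0]
force: [-0.6, -0.7, 0.5]
opening: 0.0878
gripper_force: 0.0
clock: 36.3
tool_pos: [0.5404, -0.0766, 0.228]
orientation: [-177.4, -10.0, -0.0]
force: [-0.5, 0.2, -1.4]
opening: 0.0873
gripper_force: 0.0
[{'uv': [308.1, 218.3], 'p': 0.68}] [[307.7555 217.3149]] [{'uv': [316.5, 217.4], 'p': 0.56}] [[318.0609 218.8501]
 [318.0704 223.8842]]
guide_bar [{'uv': [352.7, 244.9], 'p': 0.78}]
```

View pics/s8.png

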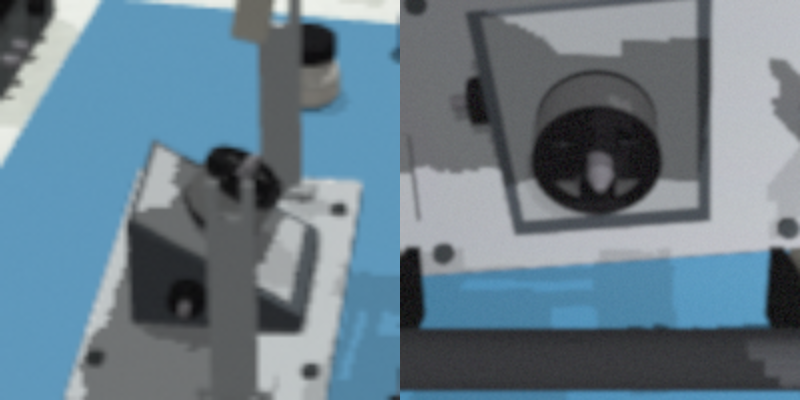

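The spool sits squarely on the turntable with the spindle protruding at right crop (600,165). Its detected centre matches the home prediction to about 1–1.5 px in both cameras. The bar lies on the mat, and the arm is clear and at rest.

```bash
python3 -c "
from plant import *
print(close_job())"
```

```text
the job is handed in; nothing more can be done
None
```

The job is handed in at about 36 s: the guide bar lies flat on the mat in front of the stand, and the spool is over the driving pin, home on the turntable and released, confirmed by force and both cameras; I didn't re-check the bystanders after the moves, and no verdict came back.

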